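# Clear the stones, rack the trowels, lay the straightedge along the beam

## Robot

A 7-joint arm with a two-finger parallel gripper is mounted at the origin on the work surface. World frame = base frame: x ahead of the robot, y to its left, z up, the work surface at z = 0. Lengths are in m, angles in degrees, forces in N, time in s.
With the tool pointing down it reaches from about 0.425 to 0.875 m from the base axis. Payload 9.9 kg.
Tool frame: the origin (TCP) lies at the centre of the arm's flange, where the gripper is bolted on; the fingertips stand 173 mm ahead of it and the grasp point (between the pads) lies 155 mm ahead of it; z points along the fingers, y is the line along which they close (so a half turn about z gives the same grasp; the last joint's range is limited). The gripper opens to 85 mm and grips with 20 to 120 N. Pads are 22 mm wide; open, the fingers measure 114 mm over their backs; the gripper's body (76 mm by 85 mm) begins 54 mm behind the grasp point. The pads swing forward as they close: fully open they stand 13 mm farther back than shut.
Start: joints at [-74.53, 32.985, 1.427, 82.34, -0.859, 64.687, -3.237], TCP at [0.234, 0.633, 0.405] pointing down, gripper open.
Joint ranges: [-157.87, 157.87], [-19.46, 123.44], [-87.15, 90], [11.01, 140.99], [-62.26, 242.26], [9.8, 113.94], [-161.44, 161.44]. Speed limits (degrees/s): [127.2, 127.2, 172.46, 172.46, 180, 180, 180].

## Interface

Orientations are given as [roll, pitch, yaw] about the fixed x, y, z axes, in that order (R = Rz(yaw) Ry(pitch) Rx(roll)).
In Python, from plant import manip gives the robot as it stands. The module is installed in compiled form; this text tells all that it offers.
- The arm moves only by the tool step_arm, never from a script. Its argument "deltas" is a list of rows, each a list of 6 numbers: the shift along the tool's x, y, z in units of 20 mm (1.0 is 20 mm), then the turn, a rotation vector about the tool's x, y, z in units of 8 degrees (1.0 is 8 degrees). In form: [[tx, ty, tz, ax, ay, az], ...]. A call has 1 to 12 rows; each row shifts and turns the commanded pose from where the row before left it, along the tool's axes as they then stand; what a row does not reach is not made up. A row lasts 1/10 s, in which the tool goes at most 50 mm and 8.59 degrees, less where a joint would pass 70% of its speed; a pose out of reach is approached as far as the arm can. A call with a number of a shift or a turn outside -1 to 1 is refused whole. A call with a gripper value outside its range is refused whole. "jaw" is the finger opening in mm, from 0 to 85.4, set as the call begins (left out, the last holds). The fingers move at their own pace and stop on an object; the grip force is fixed at half the most. Time passes only in rows, so rows that do not move let the fingers close. It gives the time, the measured TCP pose, the force, the opening and the grip force at its end, in the units of the state.
- manip.get_state(): the state, without advancing time (a new reading comes with each control period).
- manip.get_image(name): name is "side" or "top"; returns a dict with "image" (400x640x3 uint8, red, green, blue), "intrinsics" (3x3 intrinsics, pixels), "cam_to_world" (4x4, takes a point from camera to world coordinates). Camera axes: x right, y down, z forward; pixel columns grow to the right and rows downward; lengths in m; the calibration is good to about 2 mm. A picture is of the moment at which its call begins. There is no depth.
- manip.hand_in(): hands the job in; it is judged then, once.
The state is a dict: "time_s": time; "joint_pos": joint angles; "dq": joint speeds; "effort": joint torques, N m; "ee_pos": TCP position; "ee_rot": TCP orientation; "ft_force": force on the tool from outside, world axes, zero at the start; "ft_torque": the same for the moment, N m; "finger_gap": opening from 0.0 (shut) to 1.0 (fully open); "finger_force": force on a finger pad.
Only numpy, scipy, OpenCV 4.12 (cv2) and the standard library are available. Lean on these libraries where they do the work, as an engineer would, in place of code of your own. Each camera call takes 0.05 s, during which the arm holds its last target. There are 200 camera calls.

## Task

Get the mosaic bench ready for the next row: put the stray stones lying in front of the concrete beam into the white pail, and lay the straightedge flat on the bench with a long edge flush against the beam's working face, its whole length on the face and roughly in the middle. Stand every trowel lying on the bench upright in the pipe cups of the tool rack, handle down, one to a cup; leave the pail standing where it is and the mallet and the tin alone.

Things in the scene. Friction and masses are not known exactly. Their poses are not given: they have to be found in the camera images.
- rack: tool rack, fixed: a 85 x 425 x 10 mm plywood board carrying five upright grey pipe cups in a row along its own y axis, 85 mm apart; origin at the centre of the board's underside, z up
- beam_face (a point): on the concrete beam (fixed, 440 long x 110 wide x 60 mm high, stones up to 20 mm high set in part of its top, none within 40 mm of the working face): the middle of the bottom edge of its long upright working face; own x runs along the face, own y points into the beam, so the open bench is on the -y side; z up
- straightedge: aluminium straightedge, a flat bar 300 x 70 x 8 mm, 0.35 kg, with a wooden grip rib 150 long x 16 wide x 40 mm high standing lengthwise along the middle of its top (rib top 48 mm above the bench); origin at the centre of its underside, x along its length, y across, z up; both long edges are alike
- cup1 (a point): centre of the mouth of one of the five pipe cups of the rack: inner diameter 42 mm, outer 51 mm, rim 85 mm above the bench, 70 mm deep (inner floor 15 mm above the bench)
- cup2 (a point): centre of the mouth of one of the five pipe cups of the rack: inner diameter 42 mm, outer 51 mm, rim 85 mm above the bench, 70 mm deep (inner floor 15 mm above the bench)
- cup3 (a point): centre of the mouth of one of the five pipe cups of the rack: inner diameter 42 mm, outer 51 mm, rim 85 mm above the bench, 70 mm deep (inner floor 15 mm above the bench)
- cup4 (a point): centre of the mouth of one of the five pipe cups of the rack: inner diameter 42 mm, outer 51 mm, rim 85 mm above the bench, 70 mm deep (inner floor 15 mm above the bench)
- cup5 (a point): centre of the mouth of one of the five pipe cups of the rack: inner diameter 42 mm, outer 51 mm, rim 85 mm above the bench, 70 mm deep (inner floor 15 mm above the bench)
- trowel1: margin trowel (may be absent), 235 mm long, 0.12 kg, lying flat, handle towards the robot, blade away: round wooden handle 26 mm thick from x = -112 to +18 mm, axis 13 mm above its underside, then steel neck, then flat blade 34 wide x 4 mm from x = +48 to +123 at the bottom; origin on the underside near its centre of mass, own x along it from handle butt to blade tip, z up
- trowel2: margin trowel (may be absent), 235 mm long, 0.12 kg, lying flat, handle towards the robot, blade away: round wooden handle 26 mm thick from x = -112 to +18 mm, axis 13 mm above its underside, then steel neck, then flat blade 34 wide x 4 mm from x = +48 to +123 at the bottom; origin on the underside near its centre of mass, own x along it from handle butt to blade tip, z up
- trowel3: margin trowel (may be absent), 235 mm long, 0.12 kg, lying flat, handle towards the robot, blade away: round wooden handle 26 mm thick from x = -112 to +18 mm, axis 13 mm above its underside, then steel neck, then flat blade 34 wide x 4 mm from x = +48 to +123 at the bottom; origin on the underside near its centre of mass, own x along it from handle butt to blade tip, z up
- trowel4: margin trowel (may be absent), 235 mm long, 0.12 kg, lying flat, handle towards the robot, blade away: round wooden handle 26 mm thick from x = -112 to +18 mm, axis 13 mm above its underside, then steel neck, then flat blade 34 wide x 4 mm from x = +48 to +123 at the bottom; origin on the underside near its centre of mass, own x along it from handle butt to blade tip, z up
- trowel5: margin trowel (may be absent), 235 mm long, 0.12 kg, lying flat, handle towards the robot, blade away: round wooden handle 26 mm thick from x = -112 to +18 mm, axis 13 mm above its underside, then steel neck, then flat blade 34 wide x 4 mm from x = +48 to +123 at the bottom; origin on the underside near its centre of mass, own x along it from handle butt to blade tip, z up
- stone1: stray rounded stone (may be absent), 38 mm across, 26 mm high, 0.04 kg, lying on the bench just in front of the beam's working face, in the strip where the straightedge belongs; origin in its middle, 12 mm above the bench
- stone2: stray rounded stone (may be absent), 38 mm across, 26 mm high, 0.04 kg, lying on the bench just in front of the beam's working face, in the strip where the straightedge belongs; origin in its middle, 12 mm above the bench
- stone3: stray rounded stone (may be absent), 38 mm across, 26 mm high, 0.04 kg, lying on the bench just in front of the beam's working face, in the strip where the straightedge belongs; origin in its middle, 12 mm above the bench
- pail: loose white pail, 1.2 kg, 116 mm across at the rim and 100 mm high, wall 4 mm, a layer of stones inside up to about 35 mm above the bench; origin at its underside centre
- mallet: bystander: rubber mallet lying on the bench, about 250 mm long, 56 mm high; origin on its underside near the middle
- tin: bystander: closed metal tin, 72 mm across, 85 mm high; origin at its underside centre
Things that resemble listed ones, but are neither listed nor needed, are in the scene too. Leave any yellow look-alike of the stone3 alone.

How it is judged (in metres and radians):
At the end, for the whole second after the job is handed in: Each trowel: handle down on a cup floor (origin 100-140 mm above the bench, within 40 mm of the cup axis), lean under 0.35 rad. Each stone: in the standing pail. Straightedge: flat on the bench, edge within 3.5 mm of the face, parallel within 0.015 rad, middle within 80 mm of the face's. At rest (angle between each of trowel1, trowel2, trowel3, trowel4, trowel5's own x axis and vertical below 0.35 rad and height (world z) of trowel1 between 0.1 and 0.14 m and linear speed of each of trowel1, trowel2, trowel3, trowel4, trowel5 below 0.05 m/s and (horizontal distance between trowel1 and cup1 below 0.04 m or horizontal distance between trowel1 and cup2 below 0.04 m or horizontal distance between trowel1 and cup3 below 0.04 m or horizontal distance between trowel1 and cup4 below 0.04 m or horizontal distance between trowel1 and cup5 below 0.04 m) and height (world z) of trowel2 between 0.1 and 0.14 m and (horizontal distance between trowel2 and cup1 below 0.04 m or horizontal distance between trowel2 and cup2 below 0.04 m or horizontal distance between trowel2 and cup3 below 0.04 m or horizontal distance between trowel2 and cup4 below 0.04 m or horizontal distance between trowel2 and cup5 below 0.04 m) and height (world z) of trowel3 between 0.1 and 0.14 m and (horizontal distance between trowel3 and cup1 below 0.04 m or horizontal distance between trowel3 and cup2 below 0.04 m or horizontal distance between trowel3 and cup3 below 0.04 m or horizontal distance between trowel3 and cup4 below 0.04 m or horizontal distance between trowel3 and cup5 below 0.04 m) and height (world z) of trowel4 between 0.1 and 0.14 m and (horizontal distance between trowel4 and cup1 below 0.04 m or horizontal distance between trowel4 and cup2 below 0.04 m or horizontal distance between trowel4 and cup3 below 0.04 m or horizontal distance between trowel4 and cup4 below 0.04 m or horizontal distance between trowel4 and cup5 below 0.04 m) and height (world z) of trowel5 between 0.1 and 0.14 m and (horizontal distance between trowel5 and cup1 below 0.04 m or horizontal distance between trowel5 and cup2 below 0.04 m or horizontal distance between trowel5 and cup3 below 0.04 m or horizontal distance between trowel5 and cup4 below 0.04 m or horizontal distance between trowel5 and cup5 below 0.04 m) and horizontal distance between each of stone1, stone2, stone3 and pail below 0.05 m and height (world z) of each of stone1, stone2, stone3 below 0.1 m and linear speed of each of stone1, stone2, stone3 below 0.03 m/s and angle between pail's own z axis and vertical below 0.1 rad and y of straightedge in the frame of beam_face between -0.0385 and -0.03 m and x of straightedge in the frame of beam_face between -0.08 and 0.08 m and z of straightedge in the frame of beam_face below 0.005 m and angle between straightedge's own z axis and vertical below 0.03 rad and angle between the x axis of straightedge and the x axis of beam_face, either way round below 0.015 rad and linear speed of straightedge below 0.02 m/s); the robot touches nothing.
It fails at once if the pail is pushed more than 40 mm from its place (distance of pail from where it was at the start of the episode above 0.04 m).
It fails at once if the mallet is pushed more than 40 mm from its place (distance of mallet from where it was at the start of the episode above 0.04 m).
It fails at once if the tin is pushed more than 40 mm from its place (distance of tin from where it was at the start of the episode above 0.04 m).
Of trowel1, trowel2, trowel3, trowel4, trowel5 only 3 to 5 are there at a start; the rules pass over those that are not, and their reading is None.
Of stone1, stone2, stone3 only 2 to 3 are there at a start; the rules pass over those that are not, and their reading is None.
At some moment in a run one of straightedge, stone1, stone2, stone3, trowel1, trowel2, trowel3, trowel4, trowel5 may be knocked a few centimetres aside while the robot is not near it.
Once in a run the grip may slacken for a moment while it holds something.
It also fails if it takes over 210 s, if anything falls off the work surface, if the arm or the gripper's body presses on something with over 40 N, if the wrist force passes 120 N, or if a joint passes its speed limit or range.

## Working session

There is one attempt and no reset: what is moved stays moved. The work goes in short steps, Python scripts to look and compute and a tool call to move; the robot and the scene stay as the last step left them, time stands still between calls to the robot, and variables do not carry over. Pictures are saved under pics/ and viewed, at most 14 in all, crops included, and the job is handed in when it is done.

Besides the shell and the picture viewer there is one more tool, called after "Emit:" by a JSON object that holds its "op" and its "data". step_arm: Moves the arm, as the interface text tells. Shifts and turns lie within -1 to 1; 1 stands for 20 mm of shift or 8 degrees of turn. Its arguments: {"type":"object","properties":{"deltas":{"type":"array","items":{"type":"array","items":{"type":"number"}}},"jaw":{"type":"number"}},"required":["deltas"]}

```bash
mkdir -p pics; cat > h.py <<'E'
import numpy as np, cv2
from plant import manip
def snap(cam,name,crop=None,scale=1):
    d=manip.get_image(cam); im=d["image"][:,:,::-1].copy()
    np.savez(f"pics/{cam}_cal.npz",K=d["intrinsics"],T=d["cam_to_world"])
    cv2.imwrite(f"pics/{name}_raw.png",im)
    if crop: x0,y0,x1,y1=crop; im=im[y0:y1,x0:x1]
    if scale!=1: im=cv2.resize(im,None,fx=scale,fy=scale,interpolation=cv2.INTER_CUBIC)
    cv2.imwrite(f"pics/{name}.png",im)
def px(cam,u,v,z):
    c=np.load(f"pics/{cam}_cal.npz");K,T=c["K"],c["T"]
    d=T[:3,:3]@np.linalg.solve(K,[u,v,1.]);o=T[:3,3]
    return o+d*(z-o[2])/d[2]
def proj(cam,p):
    c=np.load(f"pics/{cam}_cal.npz");K,T=c["K"],c["T"]
    q=K@(T[:3,:3].T@(np.array(p)-T[:3,3]));return q[:2]/q[2]
E
python3 - <<'E'
from h import *
snap("top","t0",None,1.25);snap("side","s0",None,1.25)
s=manip.get_state();print(s["time_s"],s["ee_pos"],s["ee_rot"],s["joint_pos"])
for c in("top","side"):
    z=np.load(f"pics/{c}_cal.npz");print(z["K"].round(1).tolist(),z["T"].round(3).tolist())
E
```

```text
0.1 [0.23379426 0.63306867 0.40391981] [-1.79912536e+02  3.50636574e-03  1.59729125e+02] [-74.52962479  33.02960926   1.42306144  82.37966173  -0.86020382
  64.68882015  -3.23837553]
[[423.9, 0.0, 318.4], [0.0, 423.9, 201.2], [0.0, 0.0, 1.0]] [[0.002, -0.986, 0.164, 0.408], [-1.0, 0.0, 0.014, -0.088], [-0.013, -0.164, -0.986, 1.193], [0.0, 0.0, 0.0, 1.0]]
[[384.2, 0.0, 318.0], [0.0, 384.2, 196.9], [0.0, 0.0, 1.0]] [[0.702, -0.447, 0.554, 0.002], [-0.712, -0.454, 0.536, -0.613], [0.012, -0.77, -0.637, 0.749], [0.0, 0.0, 0.0, 1.0]]
```

View pics/t0.png

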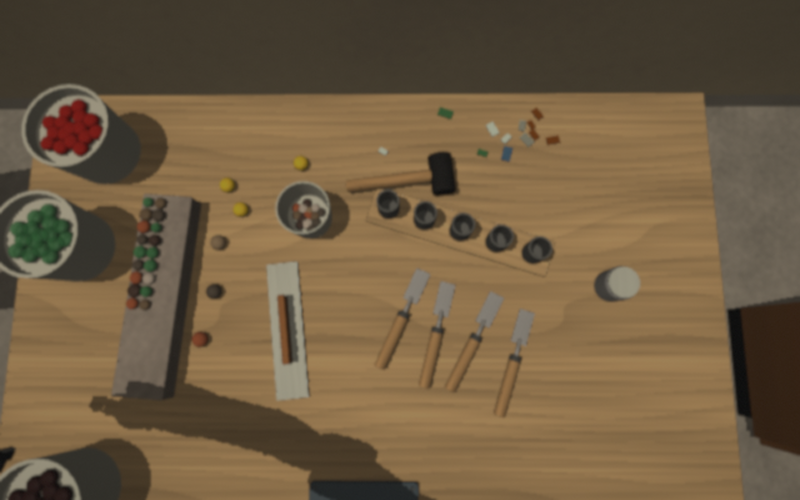

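View pics/s0.png

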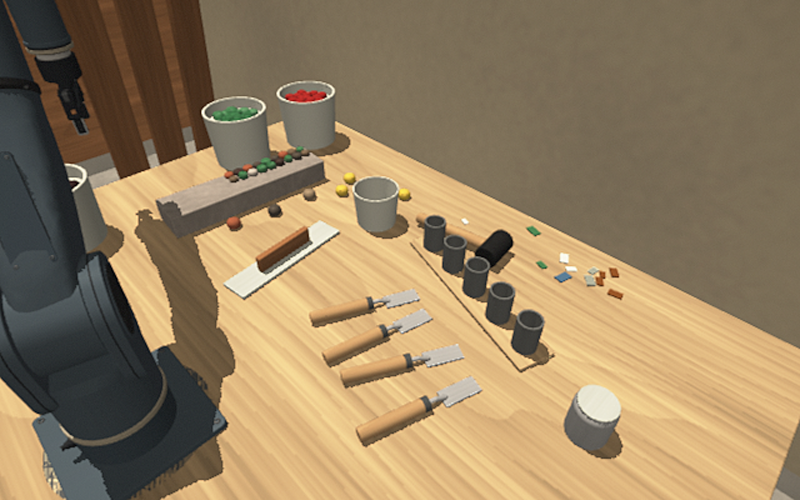

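```bash
python3 - <<'E'
import cv2
im=cv2.imread("pics/t0_raw.png")
cv2.imwrite("pics/c1.png",cv2.resize(im[120:330,85:275],None,fx=2.8,fy=2.8,interpolation=cv2.INTER_CUBIC))
cv2.imwrite("pics/c2.png",cv2.resize(im[140:340,285:455],None,fx=3,fy=3,interpolation=cv2.INTER_CUBIC))
E
```

```text
(no output)
```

View pics/c1.png

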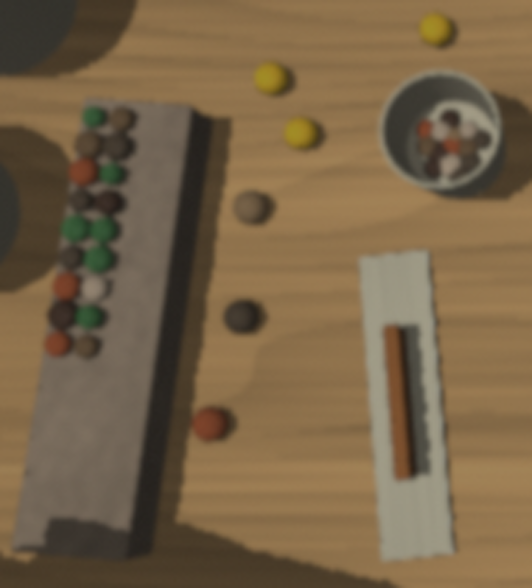

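View pics/c2.png

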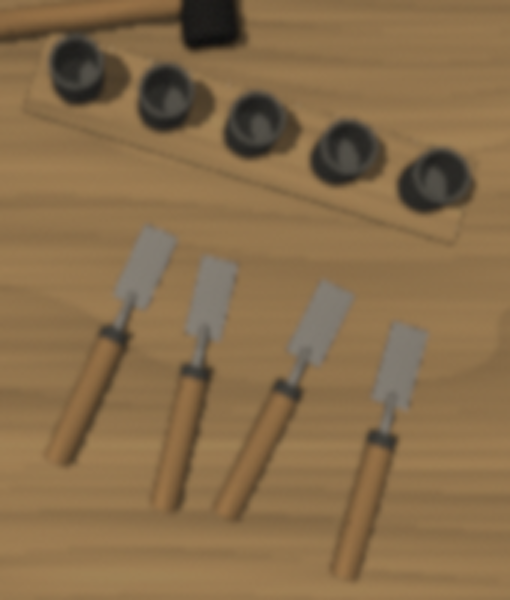

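```bash
cat > geo.py <<'E'
from h import *
a=lambda p,z:px("top",85+p[0]/2.8,120+p[1]/2.8,z)
b=lambda p,z:px("top",285+p[0]/3,140+p[1]/3,z)
E
python3 - <<'E'
from geo import *
R=lambda v:np.round(v,4)
ang=lambda d:np.degrees(np.arctan2(d[1],d[0]))
t1,t2=a((192,106),.06),a((128,556),.06);b1,b2=a((212,118),0),a((152,552),0)
print("beam top",R(t1),R(t2),ang(t1-t2),np.linalg.norm(t1-t2),"bot",R(b1),R(b2),ang(b1-b2))
c=[a(p,.008) for p in((359,258),(428,251),(454,551),(383,559))]
print("se",R(np.mean(c,0)),ang((c[0]+c[1]-c[2]-c[3])), [np.linalg.norm(c[i]-c[i-1]).round(3) for i in range(4)])
r=[a(p,.048) for p in((392,325),(404,478))];print("rib",R((r[0]+r[1])/2),ang(r[0]-r[1]),np.linalg.norm(r[0]-r[1]))
for n,p in dict(tan=(252,207),black=(243,317),red=(210,424)).items():
    q=a(p,.014);n0=(t1-t2)/np.linalg.norm(t1-t2);print(n,R(q),"dist face",R(np.cross(n0[:2],(q-t2)[:2])))
print("pail",R(a((440,131),.1)))
for i,(u,f,t) in enumerate([((59,458),(115,333),(161,231)),((166,504),(196,370),(219,260)),((228,510),(289,388),(338,287)),((345,573),(382,438),(409,326))]):
    B,F,T=b(u,.013),b(f,.013),b(t,.003);print("trowel",i+1,R(B),R(F),R(T),ang(F-B),ang(T-B),np.linalg.norm(T-B))
for p in((77,65),(166,93),(257,121),(348,149),(442,178)):print("cup",R(b(p,.085)))
E
```

```text
beam top [0.7183 0.3843 0.06  ] [0.2866 0.4155 0.06  ] -4.12896626149543 0.43278322198838587 bot [0.7218 0.3876 0.    ] [0.2841 0.4188 0.    ] -4.079029447007892
se [0.4302 0.1731 0.008 ] 6.896889427580403 [np.float64(0.297), np.float64(0.07), np.float64(0.296), np.float64(0.069)]
rib [0.4303 0.1718 0.048 ] 6.684959555245401 0.14589729592085024
tan [0.6251 0.3353 0.014 ] dist face -0.0556
black [0.5134 0.3378 0.014 ] dist face -0.0611
red [0.4079 0.3642 0.014 ] dist face -0.0424
pail [0.6825 0.1295 0.1   ]
trowel 1 [ 0.3517 -0.0352  0.013 ] [ 0.4647 -0.086   0.013 ] [ 0.5608 -0.1293  0.003 ] -24.22426928232004 -24.235748989186447 0.2294769429671103
trowel 2 [ 0.3114 -0.1321  0.013 ] [ 0.431  -0.1603  0.013 ] [ 0.5334 -0.1835  0.003 ] -13.283785505858141 -13.04904493257186 0.22810934296092744
trowel 3 [ 0.3063 -0.1879  0.013 ] [ 0.4149 -0.2451  0.013 ] [ 0.5082 -0.2942  0.003 ] -27.790896767434372 -27.769017218273312 0.22836357956996434
trowel 4 [ 0.252  -0.2914  0.013 ] [ 0.3703 -0.3284  0.013 ] [ 0.472  -0.3589  0.003 ] -17.35120225597461 -17.04619586595056 0.23038947741870217
cup [ 0.7002 -0.052   0.085 ]
cup [ 0.6744 -0.1317  0.085 ]
cup [ 0.6488 -0.2123  0.085 ]
cup [ 0.6234 -0.2923  0.085 ]
cup [ 0.5974 -0.3741  0.085 ]<stdin>:10: DeprecationWarning: Arrays of 2-dimensional vectors are deprecated. Use arrays of 3-dimensional vectors instead. (deprecated in NumPy 2.0)
```

```bash
cat > p.py <<'E'
import sys,json
from h import *
from scipy.spatial.transform import Rotation as Ro
def R_of(rpy): return Ro.from_euler("xyz",rpy,degrees=True)
def rows(cur,*tg):
    """cur/targets: (pos,rpy[,n]); print equal tool-frame rows for every leg"""
    p,R=np.array(cur[0]),cur[1] if isinstance(cur[1],Ro) else R_of(cur[1])
    for t in tg:
        P=np.array(t[0]);Q=t[1] if isinstance(t[1],Ro) else R_of(t[1])
        rel=R.inv()*Q;w=rel.as_rotvec();d=R.inv().apply(P-p)
        n=max(int(np.ceil(max(abs(w).max()/np.radians(8),np.abs(d).max()/.02)-.02)),1)
        if len(t)>2:n=max(n,t[2])
        while 1:
            S=sum(Ro.from_rotvec(w*k/n).as_matrix() for k in range(n))
            v=np.linalg.solve(S,d)/.02
            if abs(v).max()<=1:break
            n+=1
        r=[*v,*np.degrees(w)/n/8];r=np.round(r,2)
        print(n,"x",json.dumps((r+0).tolist()))
        st=Ro.from_rotvec(np.radians(r[3:]*8))
        for _ in range(n): p=p+R.apply(r[:3]*.02);R=R*st
    return p,R
def now():
    s=manip.get_state();
    print("t%.1f"%s["time_s"],"pos",s["ee_pos"].round(4),"rpy",s["ee_rot"].round(1),"q",s["joint_pos"].round(1),"F",np.round(s["ft_force"],1),"gap",round(float(s["finger_gap"]),3),"ff",s["finger_force"])
    return s["ee_pos"],s["ee_rot"]
E
python3 - <<'E'
from p import *
c=now()
rows(c,([.408,.364,.30],[180,0,86]),([.408,.364,.176],[180,0,86]))
E
```

```text
t0.1 pos [0.2338 0.6331 0.4039] rpy [-179.9    0.   159.7] q [-74.5  33.    1.4  82.4  -0.9  64.7  -3.2] F [0.1 0.9 0.3] gap 0.996 ff 0.0
18 x [-0.95, -0.03, 0.29, 0.0, 0.0, 0.51]
7 x [-0.01, 0.0, 0.88, 0.0, 0.0, 0.01]
```

Emit:
{"op": "step_arm", "data": {"deltas": [[-0.95, -0.03, 0.29, 0, 0, 0.51], [-0.95, -0.03, 0.29, 0, 0, 0.51], [-0.95, -0.03, 0.29, 0, 0, 0.51], [-0.95, -0.03, 0.29, 0, 0, 0.51], [-0.95, -0.03, 0.29, 0, 0, 0.51], [-0.95, -0.03, 0.29, 0, 0, 0.51], [-0.95, -0.03, 0.29, 0, 0, 0.51], [-0.95, -0.03, 0.29, 0, 0, 0.51], [-0.95, -0.03, 0.29, 0, 0, 0.51]], "jaw": 60}}

```text
time_s: 1.0
ee_pos: [0.3661, 0.5281, 0.3518]
ee_rot: [-180.0, 0.0, 122.8]
ft_force: [-0.3, 0.1, -0.3]
finger_gap: 0.7
finger_force: 0.0
```

Emit:
{"op": "step_arm", "data": {"deltas": [[-0.95, -0.03, 0.29, 0, 0, 0.51], [-0.95, -0.03, 0.29, 0, 0, 0.51], [-0.95, -0.03, 0.29, 0, 0, 0.51], [-0.95, -0.03, 0.29, 0, 0, 0.51], [-0.95, -0.03, 0.29, 0, 0, 0.51], [-0.95, -0.03, 0.29, 0, 0, 0.51], [-0.95, -0.03, 0.29, 0, 0, 0.51], [-0.95, -0.03, 0.29, 0, 0, 0.51], [-0.95, -0.03, 0.29, 0, 0, 0.51]]}}

```text
time_s: 1.9
ee_pos: [0.4089, 0.3653, 0.2998]
ee_rot: [-180.0, 0.0, 86.1]
ft_force: [-1.3, -0.3, -0.9]
finger_gap: 0.705
finger_force: 0.0
```

```bash
python3 - <<'E'
from p import *
c=now()
rows(c,([.408,.364,.176],[180,0,86]))
E
```

```text
t1.9 pos [0.4089 0.3653 0.2998] rpy [-180.     0.    86.1] q [-60.1  30.7  20.3 109.6 -15.3  42.3 -35. ] F [-1.3 -0.3 -0.9] gap 0.705 ff 0.0
7 x [-0.01, -0.01, 0.88, 0.0, 0.0, 0.0]
```

Emit:
{"op": "step_arm", "data": {"deltas": [[-0.01, 0, 0.88, 0, 0, 0], [-0.01, 0, 0.88, 0, 0, 0], [-0.01, 0, 0.88, 0, 0, 0], [-0.01, 0, 0.88, 0, 0, 0], [-0.01, 0, 0.88, 0, 0, 0], [-0.01, 0, 0.88, 0, 0, 0], [0, 0, 0.88, 0, 0, 0], [0, 0, 0, 0, 0, 0]]}}

```text
time_s: 2.7
ee_pos: [0.4081, 0.3645, 0.1751]
ee_rot: [-179.9, 0.2, 86.3]
ft_force: [-0.2, 0.9, -0.2]
finger_gap: 0.706
finger_force: 0.0
```

Emit:
{"op": "step_arm", "data": {"deltas": [[0, 0, 0, 0, 0, 0], [0, 0, 0, 0, 0, 0], [0, 0, 0, 0, 0, 0], [0, 0, 0, 0, 0, 0], [0, 0, 0, 0, 0, 0]], "jaw": 20}}

```text
time_s: 3.2
ee_pos: [0.409, 0.365, 0.1783]
ee_rot: [179.9, -0.1, 86.3]
ft_force: [-2.5, -1.9, 7.6]
finger_gap: 0.38
finger_force: 59.7
```

Emit:
{"op": "step_arm", "data": {"deltas": [[0, 0, -0.6, 0, 0, 0], [0, 0, -1, 0, 0, 0], [0, 0, -1, 0, 0, 0], [0, 0, -1, 0, 0, 0], [0, 0, -1, 0, 0, 0], [0, 0, -1, 0, 0, 0]]}}

```text
time_s: 3.8
ee_pos: [0.4087, 0.3649, 0.2911]
ee_rot: [180.0, -0.0, 86.3]
ft_force: [0.4, 0.3, -0.8]
finger_gap: 0.381
finger_force: 59.9
```

```bash
python3 - <<'E'
from p import *
c=now()
rows(c,([.6825,.1295,.29],[180,0,86]),([.6825,.1295,.255],[180,0,86]))
E
```

```text
t3.8 pos [0.4087 0.3649 0.2911] rpy [180.   -0.   86.3] q [-60.   31.4  20.1 110.2 -15.8  41.  -34.3] F [ 0.4  0.3 -0.8] gap 0.381 ff 59.87024562389706
15 x [-0.72, 0.96, 0.0, 0.0, 0.0, 0.0]
2 x [-0.03, 0.01, 0.9, 0.0, 0.0, 0.02]
```

Emit:
{"op": "step_arm", "data": {"deltas": [[-0.72, 0.96, 0, 0, 0, 0], [-0.72, 0.96, 0, 0, 0, 0], [-0.72, 0.96, 0, 0, 0, 0], [-0.72, 0.96, 0, 0, 0, 0], [-0.72, 0.96, 0, 0, 0, 0], [-0.72, 0.96, 0, 0, 0, 0], [-0.72, 0.96, 0, 0, 0, 0], [-0.72, 0.96, 0, 0, 0, 0]]}}

```text
time_s: 4.6
ee_pos: [0.5552, 0.2394, 0.2904]
ee_rot: [180.0, -0.0, 86.3]
ft_force: [0.8, -0.2, -0.2]
finger_gap: 0.376
finger_force: 59.9
```

Emit:
{"op": "step_arm", "data": {"deltas": [[-0.72, 0.96, 0, 0, 0, 0], [-0.72, 0.96, 0, 0, 0, 0], [-0.72, 0.96, 0, 0, 0, 0], [-0.72, 0.96, 0, 0, 0, 0], [-0.72, 0.96, 0, 0, 0, 0], [-0.72, 0.96, 0, 0, 0, 0], [-0.72, 0.96, 0, 0, 0, 0], [-0.03, 0, 0.9, 0, 0, 0], [-0.03, 0, 0.9, 0, 0, 0], [0, 0, 0, 0, 0, 0]]}}

```text
time_s: 5.6
ee_pos: [0.6812, 0.1294, 0.2518]
ee_rot: [-179.8, 0.1, 86.3]
ft_force: [-1.4, 0.9, 0.4]
finger_gap: 0.38
finger_force: 59.9
```

Emit:
{"op": "step_arm", "data": {"deltas": [[0, 0, 0, 0, 0, 0], [0, 0, 0, 0, 0, 0], [0, 0, 0, 0, 0, 0], [0, 0, -1, 0, 0, 0], [0, 0, -1, 0, 0, 0]], "jaw": 48}}

```text
time_s: 6.1
ee_pos: [0.682, 0.1297, 0.2938]
ee_rot: [-180.0, 0.0, 86.3]
ft_force: [-0.5, -0.3, 0.3]
finger_gap: 0.562
finger_force: 0.0
```

```bash
python3 - <<'E'
from p import *
c=now()
rows(c,([.513,.338,.29],[180,0,86]),([.513,.338,.180],[180,0,86]))
print('tan');rows(c,([.625,.335,.29],[180,0,86]),([.625,.335,.180],[180,0,86]))
print('back from black');rows(([.513,.338,.29],[180,0,86]),([.6825,.1295,.29],[180,0,86]))
print('back from tan');rows(([.625,.335,.29],[180,0,86]),([.6825,.1295,.29],[180,0,86]))
E
```

```text
t6.1 pos [0.682  0.1297 0.2938] rpy [-180.     0.    86.3] q [-24.5  41.5  17.8  86.9 -14.6  53.8  -6. ] F [-0.5 -0.3  0.3] gap 0.562 ff 0.0
10 x [0.98, -0.91, 0.02, 0.0, 0.0, 0.0]
6 x [0.01, 0.0, 0.92, 0.0, 0.0, 0.01]
tan
11 x [0.91, -0.32, 0.02, 0.0, 0.0, 0.0]
6 x [0.01, 0.0, 0.91, 0.0, 0.0, 0.01]
back from black
10 x [-0.98, 0.92, 0.0, 0.0, 0.0, 0.0]
back from tan
11 x [-0.91, 0.33, 0.0, 0.0, 0.0, 0.0]
```

Emit:
{"op": "step_arm", "data": {"deltas": [[0.98, -0.91, 0.02, 0, 0, 0], [0.98, -0.91, 0.02, 0, 0, 0], [0.98, -0.91, 0.02, 0, 0, 0], [0.98, -0.91, 0.02, 0, 0, 0], [0.98, -0.91, 0.02, 0, 0, 0], [0.98, -0.91, 0.02, 0, 0, 0], [0.98, -0.91, 0.02, 0, 0, 0], [0.98, -0.91, 0.02, 0, 0, 0], [0.98, -0.91, 0.02, 0, 0, 0], [0.98, -0.91, 0.02, 0, 0, 0]], "jaw": 60}}

```text
time_s: 7.1
ee_pos: [0.5125, 0.3379, 0.29]
ee_rot: [179.9, -0.1, 86.3]
ft_force: [0.3, 0.9, 0.2]
finger_gap: 0.706
finger_force: 0.0
```

Emit:
{"op": "step_arm", "data": {"deltas": [[0, 0, 0.91, 0, 0, 0], [0, 0, 0.91, 0, 0, 0], [0, 0, 0.91, 0, 0, 0], [0, 0, 0.91, 0, 0, 0], [0, 0, 0.91, 0, 0, 0], [0, 0, 0.91, 0, 0, 0], [0, 0, 0, 0, 0, 0]]}}

```text
time_s: 7.8
ee_pos: [0.5126, 0.3368, 0.1785]
ee_rot: [-179.9, 0.1, 86.3]
ft_force: [-0.5, 0.3, -1.2]
finger_gap: 0.7
finger_force: 0.0
```

Emit:
{"op": "step_arm", "data": {"deltas": [[0, 0, 0, 0, 0, 0], [0, 0, 0, 0, 0, 0], [0, 0, 0, 0, 0, 0], [0, 0, 0, 0, 0, 0], [0, 0, -0.5, 0, 0, 0], [0, 0, -1, 0, 0, 0], [0, 0, -1, 0, 0, 0], [0, 0, -1, 0, 0, 0], [0, 0, -1, 0, 0, 0], [0, 0, -1, 0, 0, 0]], "jaw": 20}}

```text
time_s: 8.8
ee_pos: [0.5132, 0.3369, 0.292]
ee_rot: [179.9, -0.0, 86.3]
ft_force: [0.5, 0.2, 0.2]
finger_gap: 0.379
finger_force: 59.8
```

```bash
python3 - <<'E'
from p import *
c=now()
rows(c,([.6825,.1295,.29],[180,0,86]),([.6825,.1295,.255],[180,0,86]))
E
```

```text
t8.8 pos [0.5132 0.3369 0.292 ] rpy [179.9  -0.   86.3] q [-49.7  35.9  19.5 100.3 -15.7  46.5 -26.5] F [0.5 0.2 0.2] gap 0.379 ff 59.77257242426276
10 x [-0.98, 0.91, 0.01, 0.0, 0.0, 0.0]
2 x [0.0, 0.01, 0.88, 0.0, 0.0, 0.02]
```

Black stone gripped; drop it and go on to the tan one.

Emit:
{"op": "step_arm", "data": {"deltas": [[-0.98, 0.91, 0, 0, 0, 0], [-0.98, 0.91, 0, 0, 0, 0], [-0.98, 0.91, 0, 0, 0, 0], [-0.98, 0.91, 0, 0, 0, 0], [-0.98, 0.91, 0, 0, 0, 0], [-0.98, 0.91, 0, 0, 0, 0], [-0.98, 0.91, 0, 0, 0, 0], [-0.98, 0.91, 0, 0, 0, 0], [-0.98, 0.91, 0, 0, 0, 0], [-0.98, 0.91, 0, 0, 0, 0], [0, 0, 0.9, 0, 0, 0], [0, 0, 0.9, 0, 0, 0]]}}

```text
time_s: 10.0
ee_pos: [0.6829, 0.1282, 0.2553]
ee_rot: [179.8, -0.0, 86.2]
ft_force: [-0.5, 0.7, -1.6]
finger_gap: 0.377
finger_force: 59.8
```

Emit:
{"op": "step_arm", "data": {"deltas": [[0, 0, 0, 0, 0, 0], [0, 0, 0, 0, 0, 0], [0, 0, 0, 0, 0, 0], [0, 0, -1, 0, 0, 0], [0, 0, -1, 0, 0, 0]], "jaw": 48}}

```text
time_s: 10.5
ee_pos: [0.6821, 0.1298, 0.2952]
ee_rot: [180.0, 0.0, 86.3]
ft_force: [1.0, -0.6, -0.2]
finger_gap: 0.56
finger_force: 0.0
```

Emit:
{"op": "step_arm", "data": {"deltas": [[0.91, -0.32, 0, 0, 0, 0], [0.91, -0.32, 0, 0, 0, 0], [0.91, -0.32, 0, 0, 0, 0], [0.91, -0.32, 0, 0, 0, 0], [0.91, -0.32, 0, 0, 0, 0], [0.91, -0.32, 0, 0, 0, 0], [0.91, -0.32, 0, 0, 0, 0], [0.91, -0.32, 0, 0, 0, 0], [0.91, -0.32, 0, 0, 0, 0], [0.91, -0.32, 0, 0, 0, 0], [0.91, -0.32, 0, 0, 0, 0], [0, 0, 0, 0, 0, 0]], "jaw": 60}}

```text
time_s: 11.7
ee_pos: [0.6232, 0.3383, 0.2935]
ee_rot: [-179.9, -0.1, 86.5]
ft_force: [0.2, 0.4, -0.9]
finger_gap: 0.702
finger_force: 0.0
```

```bash
python3 - <<'E'
from p import *
c=now()
rows(c,([.625,.335,.180],[180,0,86]))
E
```

```text
t11.7 pos [0.6232 0.3383 0.2935] rpy [-1.799e+02 -1.000e-01  8.650e+01] q [-42.5  42.9  18.9  84.4 -15.7  55.3 -22.7] F [ 0.2  0.4 -0.9] gap 0.702 ff 0.0
6 x [-0.03, 0.02, 0.95, 0.0, 0.0, 0.01]
```

Emit:
{"op": "step_arm", "data": {"deltas": [[-0.03, 0.02, 0.94, 0, 0, 0], [-0.03, 0.02, 0.94, 0, 0, 0], [-0.03, 0.02, 0.94, 0, 0, 0], [-0.03, 0.02, 0.94, 0, 0, 0], [-0.03, 0.02, 0.94, 0, 0, 0], [-0.03, 0.02, 0.94, 0, 0, 0], [0, 0, 0, 0, 0, 0]]}}

```text
time_s: 12.4
ee_pos: [0.6263, 0.3292, 0.1785]
ee_rot: [-179.8, 0.2, 86.2]
ft_force: [0.9, -0.6, -0.4]
finger_gap: 0.704
finger_force: 0.0
```

Emit:
{"op": "step_arm", "data": {"deltas": [[0, 0, 0, 0, 0, 0], [0, 0, 0, 0, 0, 0], [0, 0, 0, 0, 0, 0], [0, 0, 0, 0, 0, 0], [0, 0, -0.5, 0, 0, 0], [0, 0, -1, 0, 0, 0], [0, 0, -1, 0, 0, 0], [0, 0, -1, 0, 0, 0], [0, 0, -1, 0, 0, 0], [0, 0, -1, 0, 0, 0]], "jaw": 20}}

```text
time_s: 13.4
ee_pos: [0.6269, 0.3302, 0.2929]
ee_rot: [180.0, -0.0, 86.3]
ft_force: [0.3, -0.4, 0.5]
finger_gap: 0.367
finger_force: 58.6
```

```bash
python3 - <<'E'
from p import *
c=now()
rows(c,([.6825,.1295,.292],[180,0,86]),([.6825,.1295,.255],[180,0,86]))
# straightedge: close axis across, yaw 180-(...)  x axis at 6.8deg
print('se');rows(([.6825,.1295,.295],[180,0,86]),([.430,.172,.26],[180,0,186.8]),([.430,.172,.18],[180,0,186.8]))
E
```

```text
t13.4 pos [0.6269 0.3302 0.2929] rpy [180.   -0.   86.3] q [-41.9  42.9  19.1  84.5 -15.7  55.2 -22.2] F [ 0.3 -0.4  0.5] gap 0.367 ff 58.62142787722405
10 x [-0.98, 0.34, 0.0, 0.0, 0.0, 0.0]
2 x [-0.02, 0.01, 0.95, 0.0, 0.0, 0.02]
se
13 x [0.89, -0.69, 0.13, 0.0, 0.0, -0.97]
5 x [0.0, -0.01, 0.81, 0.0, 0.0, 0.0]
```

Emit:
{"op": "step_arm", "data": {"deltas": [[-0.98, 0.34, 0, 0, 0, 0], [-0.98, 0.34, 0, 0, 0, 0], [-0.98, 0.34, 0, 0, 0, 0], [-0.98, 0.34, 0, 0, 0, 0], [-0.98, 0.34, 0, 0, 0, 0], [-0.98, 0.34, 0, 0, 0, 0], [-0.98, 0.34, 0, 0, 0, 0], [-0.98, 0.34, 0, 0, 0, 0], [-0.98, 0.34, 0, 0, 0, 0], [-0.98, 0.34, 0, 0, 0, 0], [0, 0, 0.9, 0, 0, 0], [0, 0, 0.9, 0, 0, 0]]}}

```text
time_s: 14.6
ee_pos: [0.6826, 0.127, 0.2547]
ee_rot: [180.0, 0.0, 86.1]
ft_force: [-0.7, -0.0, -1.4]
finger_gap: 0.37
finger_force: 58.6
```

Emit:
{"op": "step_arm", "data": {"deltas": [[0, 0, 0, 0, 0, 0], [0, 0, 0, 0, 0, 0], [0, 0, 0, 0, 0, 0], [0, 0, -1, 0, 0, 0], [0, 0, -1, 0, 0, 0]], "jaw": 48}}

```text
time_s: 15.1
ee_pos: [0.6822, 0.1301, 0.2961]
ee_rot: [180.0, 0.0, 86.3]
ft_force: [0.2, 0.3, 0.2]
finger_gap: 0.562
finger_force: 0.0
```

Emit:
{"op": "step_arm", "data": {"deltas": [[0.89, -0.69, 0.1, 0, 0, -0.97], [0.89, -0.69, 0.1, 0, 0, -0.97], [0.89, -0.69, 0.1, 0, 0, -0.97], [0.89, -0.69, 0.1, 0, 0, -0.97], [0.89, -0.69, 0.1, 0, 0, -0.97], [0.89, -0.69, 0.1, 0, 0, -0.97], [0.89, -0.69, 0.1, 0, 0, -0.97], [0.89, -0.69, 0.1, 0, 0, -0.97], [0.89, -0.69, 0.1, 0, 0, -0.97], [0.89, -0.69, 0.1, 0, 0, -0.97], [0.89, -0.69, 0.1, 0, 0, -0.97], [0.89, -0.69, 0.1, 0, 0, -0.97]]}}

```text
time_s: 16.3
ee_pos: [0.4463, 0.1856, 0.2721]
ee_rot: [180.0, 0.1, 179.8]
ft_force: [0.4, 0.8, 0.0]
finger_gap: 0.564
finger_force: 0.0
```

```bash
python3 - <<'E'
from p import *
c=now();snap("top","t1",None,1.25)
rows(c,([.430,.172,.26],[180,0,186.8]),([.430,.172,.19],[180,0,186.8]))
E
```

```text
t16.3 pos [0.4463 0.1856 0.2721] rpy [1.800e+02 1.000e-01 1.798e+02] q [-22.1  27.3  -8.6 119.8   7.2  33.3  54. ] F [0.4 0.8 0. ] gap 0.564 ff 0.0
1 x [0.82, -0.69, 0.6, 0.0, 0.02, -0.88]
4 x [0.0, 0.0, 0.88, 0.0, 0.0, 0.0]
```

View pics/t1.png

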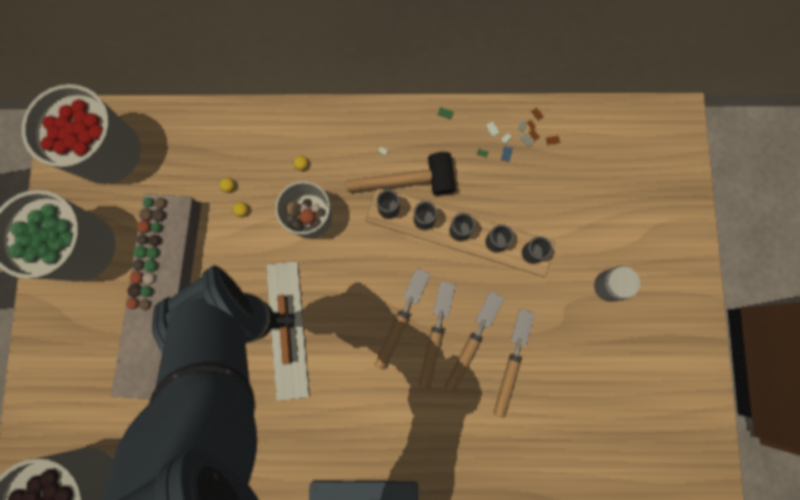

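Emit:
{"op": "step_arm", "data": {"deltas": [[0.82, -0.69, 0.6, 0, 0, -0.88], [0, 0, 0.88, 0, 0, 0], [0, 0, 0.88, 0, 0, 0], [0, 0, 0.88, 0, 0, 0], [0, 0, 0.88, 0, 0, 0], [0, 0, 0, 0, 0, 0]]}}

```text
time_s: 16.95
ee_pos: [0.4305, 0.1719, 0.1879]
ee_rot: [-179.9, -0.1, -173.6]
ft_force: [0.2, -0.3, -0.2]
finger_gap: 0.56
finger_force: 0.0
```

Emit:
{"op": "step_arm", "data": {"deltas": [[0, 0, 0, 0, 0, 0], [0, 0, 0, 0, 0, 0], [0, 0, 0, 0, 0, 0], [0, 0, 0, 0, 0, 0], [0, 0, 0, 0, 0, 0], [0, 0, -0.4, 0, 0, 0], [0, 0, -1, 0, 0, 0]], "jaw": 5}}

```text
time_s: 17.65
ee_pos: [0.4299, 0.1716, 0.2168]
ee_rot: [-179.9, -0.1, -173.6]
ft_force: [-0.3, -0.5, -3.6]
finger_gap: 0.176
finger_force: 58.6
```

```bash
python3 - <<'E'
from p import *
c=now()
f=np.array([.503,.4015]);n=np.array([-.0716,-.9974])
P=f+n*.046
rows(c,([*P,.218],[180,0,175.9]),([*P,.190],[180,0,175.9]))
E
```

```text
t17.6 pos [0.4299 0.1716 0.2168] rpy [-1.799e+02 -1.000e-01 -1.736e+02] q [-21.6  31.9  -8.6 125.2  11.3  23.7  57.2] F [-0.3 -0.5 -3.6] gap 0.176 ff 58.64241600036621
10 x [-0.38, 0.91, -0.01, 0.0, 0.0, 0.13]
2 x [0.01, 0.0, 0.71, -0.01, -0.01, 0.01]
```

Emit:
{"op": "step_arm", "data": {"deltas": [[-0.38, 0.91, 0, 0, 0, 0.13], [-0.38, 0.91, 0, 0, 0, 0.13], [-0.38, 0.91, 0, 0, 0, 0.13], [-0.38, 0.91, 0, 0, 0, 0.13], [-0.38, 0.91, 0, 0, 0, 0.13], [-0.38, 0.91, 0, 0, 0, 0.13], [-0.38, 0.91, 0, 0, 0, 0.13], [-0.38, 0.91, 0, 0, 0, 0.13], [-0.38, 0.91, 0, 0, 0, 0.13], [-0.38, 0.91, 0, 0, 0, 0.13], [0, 0, 0, 0, 0, 0]]}}

```text
time_s: 18.75
ee_pos: [0.5009, 0.3585, 0.2175]
ee_rot: [179.8, 0.0, 176.1]
ft_force: [0.4, 0.2, -4.9]
finger_gap: 0.177
finger_force: 59.0
```

Emit:
{"op": "step_arm", "data": {"deltas": [[0, 0, 0.7, 0, 0, 0], [0, 0, 0.5, 0, 0, 0], [0, 0, 0.1, 0, 0, 0], [0, 0, 0, 0, 0, 0]]}}

```text
time_s: 19.15
ee_pos: [0.5002, 0.3547, 0.1901]
ee_rot: [-179.9, -0.1, 176.0]
ft_force: [-2.5, -1.7, 1.6]
finger_gap: 0.174
finger_force: 59.6
```

```bash
python3 - <<'E'
from p import *
c=now();snap("top","t2",(90,140,290,330),3)
f=np.array([.503,.4015]);n=np.array([-.0716,-.9974]);print((c[0][:2]-f)@n)
rows(c,([*(f+n*.0355),c[0][2]],[180,0,175.9]))
E
```

```text
t19.1 pos [0.5002 0.3547 0.1901] rpy [-1.799e+02 -1.000e-01  1.760e+02] q [-36.8  42.   -4.7 103.9   5.5  34.4  41.1] F [-2.5 -1.7  1.6] gap 0.174 ff 59.63444530963898
0.04685537418773378
1 x [0.03, 0.57, 0.0, -0.01, -0.01, 0.01]
```

View pics/t2.png

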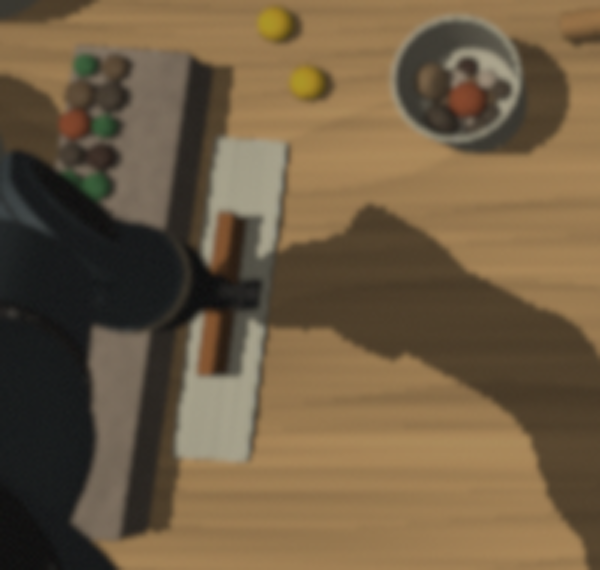

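Emit:
{"op": "step_arm", "data": {"deltas": [[0, 0.2, 0, 0, 0, 0], [0, 0.2, 0, 0, 0, 0], [0, 0.1, 0, 0, 0, 0], [0, 0, 0, 0, 0, 0]]}}

```text
time_s: 19.6
ee_pos: [0.5012, 0.3662, 0.1904]
ee_rot: [-180.0, -0.0, 176.1]
ft_force: [-0.7, -0.4, -3.9]
finger_gap: 0.182
finger_force: 59.1
```

Emit:
{"op": "step_arm", "data": {"deltas": [[0, 0.05, 0, 0, 0, 0], [0, 0.05, 0, 0, 0, 0], [0, 0, 0, 0, 0, 0]]}}

```text
time_s: 19.9
ee_pos: [0.5012, 0.3673, 0.1904]
ee_rot: [-179.9, -0.1, 176.0]
ft_force: [-1.7, -3.6, -3.2]
finger_gap: 0.178
finger_force: 59.3
```

Emit:
{"op": "step_arm", "data": {"deltas": [[0, 0.05, 0, 0, 0, 0], [0, 0.05, 0, 0, 0, 0], [0, 0, 0, 0, 0, 0]]}}

```text
time_s: 20.2
ee_pos: [0.5014, 0.3679, 0.1905]
ee_rot: [-179.8, -0.1, 176.0]
ft_force: [-4.3, -9.5, 1.8]
finger_gap: 0.176
finger_force: 60.1
```

Emit:
{"op": "step_arm", "data": {"deltas": [[0, 0.05, 0, 0, 0, 0], [0, 0, 0, 0, 0, 0]]}}

```text
time_s: 20.4
ee_pos: [0.5014, 0.3682, 0.1905]
ee_rot: [-179.7, -0.1, 175.9]
ft_force: [-4.5, -11.7, 2.8]
finger_gap: 0.177
finger_force: 60.4
```

Emit:
{"op": "step_arm", "data": {"deltas": [[0, 0, 0, 0, 0, 0], [0, 0, 0, 0, 0, 0], [0, 0, 0, 0, 0, 0], [0, 0, -1, 0, 0, 0], [0, 0, -1, 0, 0, 0], [0, 0, -1, 0, 0, 0], [0, 0, -1, 0, 0, 0]], "jaw": 28}}

```text
time_s: 21.1
ee_pos: [0.5019, 0.3717, 0.2723]
ee_rot: [179.9, 0.1, 176.1]
ft_force: [0.7, -0.1, 0.7]
finger_gap: 0.331
finger_force: 0.0
```

Emit:
{"op": "step_arm", "data": {"deltas": [[0, -1, 0, 0, 0, 0], [0, -1, 0, 0, 0, 0], [0, -1, 0, 0, 0, 0], [0, -1, 0, 0, 0, 0], [0, -1, 0, 0, 0, 0], [0, -1, 0, 0, 0, 0], [0, -1, 0, 0, 0, 0], [0, -1, 0, 0, 0, 0], [0, -1, 0, 0, 0, 0], [0, -1, 0, 0, 0, 0], [0, -1, 0, 0, 0, 0], [0, -1, 0, 0, 0, 0]], "jaw": 50}}

```text
time_s: 22.3
ee_pos: [0.4854, 0.1308, 0.2712]
ee_rot: [179.9, 0.1, 176.1]
ft_force: [-0.2, 0.2, -0.6]
finger_gap: 0.588
finger_force: 0.0
```

```bash
python3 - <<'E'
from p import *
c=now();snap("top","t3",(90,140,290,330),3)
E
```

```text
t22.3 pos [0.4854 0.1308 0.2712] rpy [1.799e+02 1.000e-01 1.761e+02] q [-15.8  28.5  -6.7 117.2   5.6  34.5  59.8] F [-0.2  0.2 -0.6] gap 0.588 ff 0.0
```

View pics/t3.png

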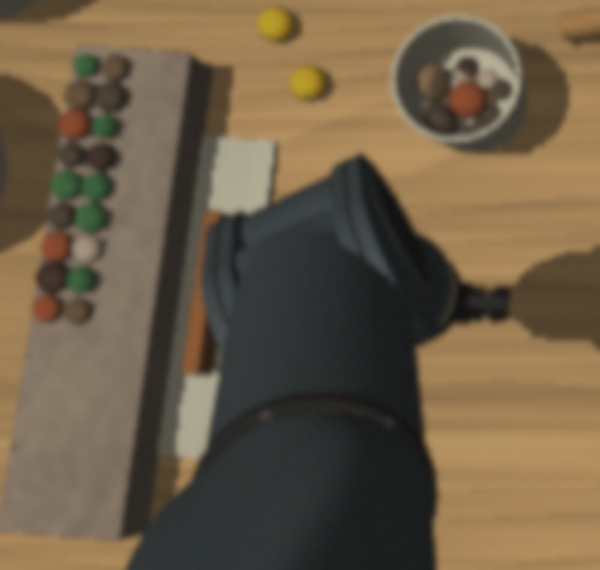

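```bash
cat > kin.py <<'E'
from p import *
from scipy.optimize import least_squares
import itertools
D=[([-74.53,33.03,1.423,82.38,-.86,64.69,-3.24],[.2338,.6331,.4039],159.7),
([-60.1,30.7,20.3,109.6,-15.3,42.3,-35],[.4089,.3653,.2998],86.1),
([-60,31.4,20.1,110.2,-15.8,41,-34.3],[.4087,.3649,.2911],86.3),
([-24.5,41.5,17.8,86.9,-14.6,53.8,-6],[.682,.1297,.2938],86.3),
([-49.7,35.9,19.5,100.3,-15.7,46.5,-26.5],[.5132,.3369,.292],86.3),
([-42.5,42.9,18.9,84.4,-15.7,55.3,-22.7],[.6232,.3383,.2935],86.5),
([-22.1,27.3,-8.6,119.8,7.2,33.3,54],[.4463,.1856,.2721],179.8),
([-21.6,31.9,-8.6,125.2,11.3,23.7,57.2],[.4299,.1716,.2168],-173.6),
([-36.8,42,-4.7,103.9,5.5,34.4,41.1],[.5002,.3547,.1901],176),
([-15.8,28.5,-6.7,117.2,5.6,34.5,59.8],[.4854,.1308,.2712],176.1)]
def Rs(q,s,a):
    q=np.array(q)*s+a;R=Ro.identity();o=[]
    for i in range(7):
        R=R*Ro.from_euler("z" if i%2==0 else "y",q[i],degrees=True);o.append(R)
    return o
def cols(Rl): return np.array([[0,0,1],Rl[1].apply([0,0,1]),Rl[1].apply([1,0,0]),Rl[3].apply([0,0,1]),Rl[3].apply([1,0,0]),Rl[5].apply([0,0,1]),Rl[5].apply([1,0,0])]).T
def fk(q,M): 
    o=Rs(q,M["s"],M["a"]);return cols(o)@M["l"],o[-1]
def fit():
    best=None
    for s in itertools.product([1,-1],repeat=4):
        s=np.array([s[0],1,s[1],1,s[2],1,s[3]])
        A=lambda x:np.array([x[0],x[1],0,x[2],0,x[3],x[4]])
        def f(x):return np.concatenate([(R_of([180,0,y]).inv()*Rs(q,s,A(x))[-1]).as_rotvec() for q,p,y in D])
        for x7 in(0,90,180,270):
            r=least_squares(f,[0,0,0,0,x7],loss="soft_l1",f_scale=.05)
            if best is None or r.cost<best[0]:best=(r.cost,s,A(r.x))
    _,s,a=best
    G=np.vstack([cols(Rs(q,s,a)) for q,p,y in D]);P=np.concatenate([p for q,p,y in D])
    l,res,rk,sv=np.linalg.lstsq(G,P,rcond=1e-4)
    return dict(s=s,a=a,l=l),best[0],abs(G@l-P).max()
if __name__=="__main__":
    M,c,e=fit();print(M,c,e);np.savez("M.npz",**M)
E
python3 kin.py
```

```text
{'s': array([-1,  1,  1,  1, -1,  1, -1]), 'a': array([-8.93026526e+01, -1.79912764e+02,  0.00000000e+00,  1.79927280e+02,
        0.00000000e+00, -8.53736010e-03,  3.60702816e+02]), 'l': array([ 9.46180580e+01, -9.66201427e-01,  2.88236563e-02, -1.12146644e-01,
       -4.59210183e-01,  9.55235496e+01,  7.35318814e-01])} 1.6686246087058713e-05 0.5970557387676123
```

```bash
cat > fix.py <<'E'
import re
t=open("kin.py").read()
i=t.index("def cols");j=t.index("def fk")
t=t[:i]+'''def cols(Rl):
    e=np.eye(3);return np.array([e[2],Rl[1].apply(e[2]),Rl[1].apply(e[0]),Rl[1].apply(e[1]),Rl[3].apply(e[2]),Rl[3].apply(e[0]),Rl[3].apply(e[1]),Rl[5].apply(e[2]),Rl[5].apply(e[0])]).T
'''+t[j:]
i=t.index("def fit");j=t.index('if __name__')
t=t[:i]+'''def fit():
    out=[]
    for s in itertools.product([1,-1],repeat=7):
        s=np.array(s)
        for a7 in(0,90,180,270):
            a=np.array([0,0,0,0,0,0,a7])
            c=max((R_of([180,0,y]).inv()*Rs(q,s,a)[-1]).magnitude() for q,p,y in D)
            if c<.15:
                G=np.vstack([cols(Rs(q,s,a)) for q,p,y in D]);P=np.concatenate([p for q,p,y in D])
                l=np.linalg.lstsq(G,P,rcond=1e-3)[0];out.append((abs(G@l-P).max(),c,dict(s=s,a=a,l=l)))
    out.sort(key=lambda o:o[0]);return out
'''+'''if __name__=="__main__":
    o=fit();[print(round(x[0],4),round(x[1],4),x[2]["s"],x[2]["a"][6],x[2]["l"].round(3)) for x in o[:4]];np.savez("M.npz",**o[0][2])
'''
open("kin.py","w").write(t)
E
python3 fix.py; python3 kin.py
```

```text
0.0008 0.003 [-1  1 -1  1 -1  1 -1] 90 [ 0.04   0.586  0.002 -0.015  0.391  0.001 -0.032 -0.041  0.   ]
0.1335 0.003 [-1 -1 -1 -1 -1 -1 -1] 90 [ 0.316 -0.657  0.023 -0.073 -0.076  0.187  0.029 -0.314 -0.282]
```

```bash
cat > tw.py <<'E'
from p import *
T=[((.3517,-.0352),-24.23),((.3114,-.1321),-13.2),((.3063,-.1879),-27.8),((.252,-.2914),-17.2)]
def pick(i,th,back=0,s=.112,gz=.016,flip=False):
    B,f=T[i];f=np.radians(f);u=np.array([np.cos(f),np.sin(f),0]);th=np.radians(th)
    z=-np.sin(th)*u-np.cos(th)*np.array([0,0,1]);x=-np.cos(th)*u+np.sin(th)*np.array([0,0,1]);y=np.cross(z,x)
    if flip:x,y=-x,-y
    G=np.array([*B,gz])+s*u
    return G-z*(.155+back),Ro.from_matrix(np.array([x,y,z]).T)
E
python3 - <<'E'
from tw import *
c=now();P,R=pick(0,30,.09);print(P)
rows(c,(P,R))
E
```

```text
t22.4 pos [0.4851 0.1272 0.2711] rpy [-1.799e+02  1.000e-01  1.759e+02] q [-15.6  28.5  -6.5 117.3   5.6  34.5  60. ] F [-0.7 -3.7 -0.1] gap 0.589 ff 0.0
[ 0.56554181 -0.13143893  0.22817622]
13 x [-0.56, -0.91, 0.02, -0.05, 0.29, 0.19]
```

Emit:
{"op": "step_arm", "data": {"deltas": [[-0.56, -0.91, 0.02, -0.05, 0.29, 0.19], [-0.56, -0.91, 0.02, -0.05, 0.29, 0.19], [-0.56, -0.91, 0.02, -0.05, 0.29, 0.19], [-0.56, -0.91, 0.02, -0.05, 0.29, 0.19], [-0.56, -0.91, 0.02, -0.05, 0.29, 0.19], [-0.56, -0.91, 0.02, -0.05, 0.29, 0.19], [-0.56, -0.91, 0.02, -0.05, 0.29, 0.19]]}}

```text
time_s: 23.05
ee_pos: [0.5432, -0.0064, 0.257]
ee_rot: [178.6, -16.4, 165.5]
ft_force: [0.8, 0.3, 0.1]
finger_gap: 0.588
finger_force: 0.0
```

```bash
python3 -c "
from p import *
now()"
```

```text
t23.1 pos [ 0.5432 -0.0064  0.257 ] rpy [178.6 -16.4 165.5] q [  3.   36.1  -8.1 104.7  -2.1  54.5  72.5] F [0.8 0.3 0.1] gap 0.588 ff 0.0
```

Emit:
{"op": "step_arm", "data": {"deltas": [[-0.56, -0.91, 0.02, -0.05, 0.29, 0.19], [-0.56, -0.91, 0.02, -0.05, 0.29, 0.19], [-0.56, -0.91, 0.02, -0.05, 0.29, 0.19], [-0.56, -0.91, 0.02, -0.05, 0.29, 0.19], [-0.56, -0.91, 0.02, -0.05, 0.29, 0.19], [-0.56, -0.91, 0.02, -0.05, 0.29, 0.19], [0, 0, 0, 0, 0, 0], [0, 0, 0, 0, 0, 0]]}}

```text
time_s: 23.85
ee_pos: [0.5656, -0.1282, 0.2273]
ee_rot: [-179.9, -30.4, 155.8]
ft_force: [0.5, -0.1, -0.0]
finger_gap: 0.587
finger_force: 0.0
```

```bash
python3 - <<'E'
from tw import *
c=now();P,R=pick(0,30,0)
rows(c,(P,R))
E
```

```text
t23.9 pos [ 0.5656 -0.1282  0.2273] rpy [-179.9  -30.4  155.8] q [13.4 44.8 -5.2 93.8 -4.2 71.  76.9] F [ 0.5 -0.1 -0. ] gap 0.587 ff 0.0
5 x [-0.01, -0.03, 0.89, 0.0, -0.01, 0.0]
```

```bash
cat > fit2.py <<'E'
from kin import *
E2=[([3,36.1,-8.1,104.7,-2.1,54.5,72.5],[.5432,-.0064,.257],[178.6,-16.4,165.5]),([13.4,44.8,-5.2,93.8,-4.2,71,76.9],[.5656,-.1282,.2273],[-179.9,-30.4,155.8])]
s=np.array([-1,1,-1,1,-1,1,-1]);a=np.array([0,0,0,0,0,0,90])
A=[(q,p,[180,0,y]) for q,p,y in D]+E2
for q,p,r in E2:print(np.degrees((R_of(r).inv()*Rs(q,s,a)[-1]).magnitude()))
G=np.vstack([cols(Rs(q,s,a)) for q,p,y in A]);P=np.concatenate([p for q,p,y in A])
l=np.linalg.lstsq(G,P,rcond=1e-4)[0];print(l.round(3),abs(G@l-P).max());np.savez("M.npz",s=s,a=a,l=l)
E
cat > ik.py <<'E'
from kin import *
from tw import *
M=dict(np.load("M.npz"))
lo=np.array([-157.87,-19.46,-87.15,11.01,-62.26,9.8,-161.44])+1;hi=np.array([157.87,123.44,90,140.99,242.26,113.94,161.44])-1
CUP=np.array([[.7002,-.052],[.6744,-.1317],[.6488,-.2123],[.6234,-.2923],[.5974,-.3741]])
def stand(cup,th,hd,gz,lean=0,flip=False):
    th=np.radians(th);hd=np.radians(hd);h=np.array([np.cos(hd),np.sin(hd),0]);Z=np.array([0,0,1.])
    z=-np.sin(th)*Z+np.cos(th)*h;x=-np.cos(th)*Z-np.sin(th)*h
    if flip:x=-x
    return np.array([*CUP[cup],gz])-.155*z,Ro.from_matrix(np.array([x,np.cross(z,x),z]).T)
def ik(P,R,q0,reg=1e-3):
    def f(q):
        p,r=fk(q,M);return np.r_[(p-P)*10,(R.inv()*r).as_rotvec()*3,reg*(q-q0)/57]
    r=least_squares(f,np.clip(q0,lo+.1,hi-.1),bounds=(lo,hi))
    p,rr=fk(r.x,M);return r.x,np.linalg.norm(p-P),np.degrees((R.inv()*rr).magnitude())
E
python3 fit2.py; cat > scan.py <<'E'
from ik import *
q0=np.array([13.4,44.8,-5.2,93.8,-4.2,71,76.9])
rng=np.random.default_rng(0)
seeds=[q0]+[lo+(hi-lo)*rng.random(7) for _ in range(5)]
for flip in(False,True):
  for th in(20,40,50):
    for hd in range(-120,121,30):
        P,R=stand(2,th,hd,.127,flip=flip)
        best=None
        for sd in seeds:
            o=ik(P,R,sd)
            if best is None or o[1]*100+o[2]<best[1]*100+best[2]-.3:best=o
            if best[1]<.002 and best[2]<.5:break
        ok=best[1]<.003 and best[2]<1
        if ok:print(flip,th,hd,"OK",best[0].round(0))
E
time python3 scan.py
```

```text
0.13757128783477432
0.09160053157587023
[ 0.269  0.587  0.001 -0.014  0.392  0.001 -0.032  0.189  0.   ] 0.0007371863618718111
False 20 -120 OK [-29.  78.  56.  70.   8.  80. -24.]
False 20 -90 OK [-47.  86.  77.  99. -14.  37.   4.]
False 20 -60 OK [  6.  54. -29. 123. 107.  90. -77.]
False 20 -30 OK [ 44.  77. -76. 140. 149. 113. -32.]
False 20 0 OK [ 72.  85. -86. 137. 160.  64.   3.]
False 20 30 OK [ 84.  86. -86. 117.  99.  15.  79.]
False 20 60 OK [  50.   58.  -16.   92.  -61.   68. -126.]
False 20 90 OK [  29.   68.   17.   63.  -61.  110. -123.]
False 40 -120 OK [-27.  67.  53.  76.  -1.  71. -19.]
False 40 -90 OK [-40.  68.  66. 100. -14.  36.  12.]
False 40 -60 OK [ 11.  42. -27. 119.  96.  62. -59.]
False 40 -30 OK [ 48.  56. -72. 131. 123.  77. -34.]
False 40 0 OK [ 69.  68. -86. 129. 127.  54.   8.]
False 40 30 OK [ 74.  60. -69. 114.  62.  11.  97.]
False 40 60 OK [ 72.  69. -75.  92.  21.  46. 160.]
False 40 90 OK [  18.   62.   35.   71.  -61.  101. -117.]
False 40 120 OK [  20.   68.   19.   48.  -39.  113. -114.]
False 50 -120 OK [-24.  61.  50.  79.  -5.  67. -16.
[... 1131 characters left out ...]
.  72. -86. 114.  81.  30. -98.]
True 40 60 OK [ 38.  48.  -3.  94. -57.  61.  45.]
True 40 90 OK [ 35.  57.  -5.  70. -37.  85.  46.]
True 40 120 OK [ 28.  66.  -6.  48. -23. 108.  55.]
True 50 -120 OK [  1.  51.  -6.  78.  38.  79. 130.]
True 50 -90 OK [  1.  43.  -9.  98.  56.  60. 136.]
True 50 -60 OK [  6.  37. -13. 115.  83.  43. 135.]
True 50 -30 OK [ 27.  36. -30. 125. 117.  35. 137.]
True 50 0 OK [  67.   63.  -86.  122.  108.   52. -160.]
True 50 30 OK [ 47.  40. -26. 111. -61.  20.  26.]
True 50 60 OK [ 32.  45.   1.  94. -51.  57.  38.]
True 50 90 OK [ 31.  52.  -1.  74. -34.  78.  45.]
True 50 120 OK [ 26.  60.  -3.  56. -20.  97.  57.]
real	0m34.301s
user	0m34.838s
sys	0m0.141s
```

```bash
cat > sim.py <<'E'
from ik import *
from scipy.spatial.transform import Slerp
def path(q,legs,n=14):
    p,R=fk(q,M)
    for P,Q in legs:
        w=(R.inv()*Q).as_rotvec();e=0
        for k in range(1,n+1):
            q,a,b=ik(p+(P-p)*k/n,R*Ro.from_rotvec(w*k/n),q,3e-2);e=max(e,a*1000,b)
        print(q.round(0),"err",round(e,1));p,R=P,Q
    return q
if __name__=="__main__":
    q0=np.array([13.4,44.8,-5.2,93.8,-4.2,71,76.9])
    for th in(25,35):
      for flip in(False,True):
       for hd in(-107,-60,73):
        print(th,hd,flip)
        P,R=pick(3,th,0,flip=flip);q=q0.copy();q[6]-=180*flip
        q,_,_=ik(P,R,q);print(q.round(0))
        A=P+[0,0,.26];S,RS=stand(4,th,hd,.25,flip=flip);S2,_=stand(4,th,hd,.127,flip=flip)
        path(q,[(A,R),(S,RS),(S2,RS)])
E
python3 sim.py
```

```text
25 -107 False
[ 33.  47.  -2. 104.   9.  54.  97.]
[ 33.  28.  -2.  92.   7.  84. 102.] err 0.0
[-22.  56.  48.  91.  33.  56. -26.] err 0.0
[-21.  65.  45.  93.  32.  49. -34.] err 0.0
25 -60 False
[ 33.  47.  -2. 104.   9.  54.  97.]
[ 33.  28.  -2.  92.   7.  84. 102.] err 0.0
[  1.  33.  10. 127. 119.  50. -74.] err 0.3
[  4.  48.   5. 130. 128.  61. -91.] err 0.0
25 73 False
[ 33.  47.  -2. 104.   9.  54.  97.]
[ 33.  28.  -2.  92.   7.  84. 102.] err 0.0
[ 75.  75. -86.  62.  13.  88. 160.] err 19.6
[ 77.  83. -86.  69.  23.  80. 160.] err 29.4
25 -107 True
[ 33.  47.  -2. 104.   9.  54. -83.]
[ 33.  28.  -2.  92.   7.  84. -78.] err 0.0
[ -30.   79.   88.   92.  -20.   49. -160.] err 0.0
[ -30.   90.   86.   94.  -31.   46. -160.] err 0.0
25 -60 True
[ 33.  47.  -2. 104.   9.  54. -83.]
[ 33.  28.  -2.  92.   7.  84. -78.] err 0.0
[ -33.   50.   68.  115.   15.   11. -160.] err 51.9
[ -32.   68.   66.  113.   -1.   11. -160.] err 68.6
25 73 True
[ 33.  47.  -2. 104.   9.  54. -83.]
[ 33.  28.  -2.  92.   7.  84. -78.] err 0.0
[ 68.  63. -47.  60. -20.  91.  19.] err 0.0
[ 67. 
[... 456 characters left out ...]
6.   8.  94. 102.] err 0.0
[ 75.  71. -86.  64.  19.  87. 160.] err 19.1
[ 76.  80. -86.  71.  29.  79. 160.] err 26.3
35 -107 True
[ 32.  52.  -1.  97.   9.  66. -83.]
[ 31.  34.  -1.  86.   8.  94. -78.] err 0.0
[ -27.   69.   81.   91.  -17.   50. -160.] err 0.0
[ -27.   79.   78.   94.  -27.   44. -160.] err 0.0
35 -60 True
[ 32.  52.  -1.  97.   9.  66. -83.]
[ 31.  34.  -1.  86.   8.  94. -78.] err 0.0
[ -26.   40.   57.  114.   24.   11. -160.] err 31.5
[ -23.   52.   53.  113.   14.   11. -160.] err 53.5
35 73 True
[ 32.  52.  -1.  97.   9.  66. -83.]
[ 31.  34.  -1.  86.   8.  94. -78.] err 0.0
[ 66.  58. -45.  62. -16.  87.  18.] err 0.0
[ 66.  65. -43.  66. -13.  80.  24.] err 0.0
```

```bash
sed -i 's/gz=.016/gz=.013/; s/(.155+back)/(.163+back)/' tw.py; sed -i 's/-.155\*z/-.163*z/' ik.py
python3 - <<'E'
from tw import *
c=now();snap("top","t4",(250,140,455,340),2.9)
P,R=pick(3,25,.06);P0,_=pick(3,25)
rows(c,(P+[0,0,.02],R),(P0,R))
E
```

```text
t23.9 pos [ 0.5656 -0.1282  0.2273] rpy [-179.9  -30.4  155.8] q [13.4 44.8 -5.2 93.8 -4.2 71.  76.9] F [ 0.5 -0.1 -0. ] gap 0.587 ff 0.0
13 x [0.11, -0.97, 0.03, 0.03, -0.05, -0.06]
4 x [-0.1, 0.01, 0.96, 0.0, -0.01, 0.0]
```

View pics/t4.png

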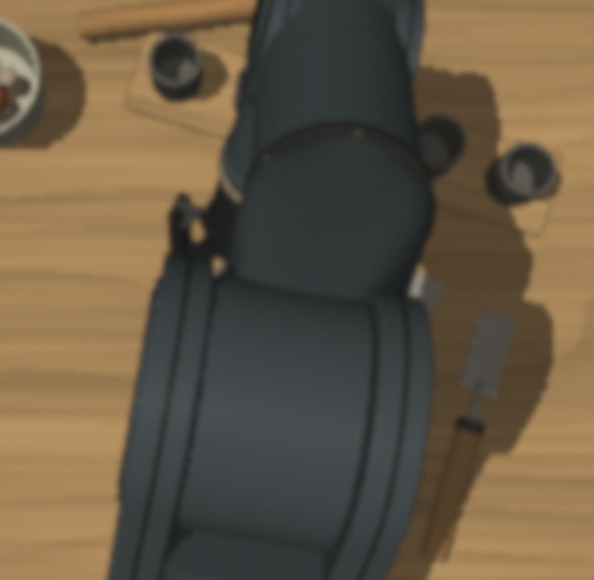

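Emit:
{"op": "step_arm", "data": {"deltas": [[0.11, -0.97, 0.03, 0.03, -0.05, -0.06], [0.11, -0.97, 0.03, 0.03, -0.05, -0.06], [0.11, -0.97, 0.03, 0.03, -0.05, -0.06], [0.11, -0.97, 0.03, 0.03, -0.05, -0.06], [0.11, -0.97, 0.03, 0.03, -0.05, -0.06], [0.11, -0.97, 0.03, 0.03, -0.05, -0.06], [0.11, -0.97, 0.03, 0.03, -0.05, -0.06], [0.11, -0.97, 0.03, 0.03, -0.05, -0.06], [0.11, -0.97, 0.03, 0.03, -0.05, -0.06], [0.11, -0.97, 0.03, 0.03, -0.05, -0.06], [0.11, -0.97, 0.03, 0.03, -0.05, -0.06], [0.11, -0.97, 0.03, 0.03, -0.05, -0.06]]}}

```text
time_s: 25.1
ee_pos: [0.4555, -0.3368, 0.2338]
ee_rot: [-180.0, -25.6, 162.3]
ft_force: [-1.0, 0.2, 1.0]
finger_gap: 0.587
finger_force: 0.0
```

Emit:
{"op": "step_arm", "data": {"deltas": [[0.11, -0.97, 0.03, 0.03, -0.05, -0.06], [0, 0, 0, 0, 0, 0], [0, 0, 0, 0, 0, 0]]}}

```text
time_s: 25.4
ee_pos: [0.448, -0.3535, 0.2341]
ee_rot: [180.0, -25.3, 162.8]
ft_force: [0.4, 1.3, 0.6]
finger_gap: 0.584
finger_force: 0.0
```

```bash
python3 - <<'E'
from tw import *
c=now()
P0,R=pick(3,25)
rows(c,(P0,R))
E
```

```text
t25.4 pos [ 0.448  -0.3535  0.2341] rpy [180.  -25.3 162.8] q [32.6 41.9 -1.7 98.   7.7 65.  99. ] F [0.4 1.3 0.6] gap 0.584 ff 0.0
4 x [-0.11, 0.02, 0.96, 0.0, -0.01, 0.0]
```

Joints match my model's IK. Descend, close, lift.

Emit:
{"op": "step_arm", "data": {"deltas": [[-0.11, 0.02, 0.96, 0, 0, 0], [-0.11, 0.02, 0.96, 0, 0, 0], [-0.11, 0.02, 0.96, 0, 0, 0], [-0.11, 0.02, 0.96, 0, 0, 0], [0, 0, 0, 0, 0, 0]]}}

```text
time_s: 25.9
ee_pos: [0.4245, -0.3427, 0.1592]
ee_rot: [179.9, -25.5, 163.0]
ft_force: [0.6, 0.2, 0.5]
finger_gap: 0.587
finger_force: 0.0
```

Emit:
{"op": "step_arm", "data": {"deltas": [[0, 0, 0, 0, 0, 0], [0, 0, 0, 0, 0, 0], [0, 0, 0, 0, 0, 0], [0, 0, 0, 0, 0, 0], [0, 0, 0, 0, 0, 0]], "jaw": 10}}

```text
time_s: 26.4
ee_pos: [0.4259, -0.3443, 0.162]
ee_rot: [-180.0, -25.1, 162.8]
ft_force: [4.1, 1.7, 6.0]
finger_gap: 0.28
finger_force: 59.3
```

Emit:
{"op": "step_arm", "data": {"deltas": [[0.2, 0, -0.5, 0, 0, 0], [0.42, 0, -0.9, 0, 0, 0], [0.42, 0, -0.9, 0, 0, 0], [0.42, 0, -0.9, 0, 0, 0], [0.42, 0, -0.9, 0, 0, 0], [0.42, 0, -0.9, 0, 0, 0], [0.42, 0, -0.9, 0, 0, 0], [0.42, 0, -0.9, 0, 0, 0], [0.42, 0, -0.9, 0, 0, 0], [0.42, 0, -0.9, 0, 0, 0], [0.42, 0, -0.9, 0, 0, 0]]}}

```text
time_s: 27.5
ee_pos: [0.4262, -0.3446, 0.372]
ee_rot: [-180.0, -25.2, 162.8]
ft_force: [-0.4, -0.8, -0.8]
finger_gap: 0.285
finger_force: 58.9
```

```bash
cat > go.py <<'E'
import sys
from ik import *
def plan(cup,th=25,hd=-107):
    c=now();S,RS=stand(cup,th,hd,.245);S2,_=stand(cup,th,hd,.132)
    e=rows(c,(S,RS));rows(e,(S2,RS))
    from sim import path
    path(manip.get_state()["joint_pos"],[(S,RS),(S2,RS)])
if __name__=="__main__":plan(int(sys.argv[1])-1)
E
python3 go.py 5
```

```text
t27.5 pos [ 0.4262 -0.3446  0.372 ] rpy [-180.   -25.2  162.8] q [ 32.9  31.1  -1.5  94.5   6.9  79.1 101.4] F [-0.4 -0.8 -0.8] gap 0.285 ff 58.933210372924805
14 x [-0.07, 0.99, 0.01, 0.3, -0.62, 0.82]
6 x [0.86, 0.01, 0.39, 0.0, 0.0, 0.01]
[-24.  58.  53.  91.  28.  54. -22.] err 0.0
[-23.  67.  50.  93.  26.  48. -29.] err 0.0
```

```bash
cat > chk.py <<'E'
import sys,json
from ik import *
def chk(r,n,th=25):
    s=manip.get_state();p,R=s["ee_pos"],R_of(s["ee_rot"]);r=np.array(r);t=np.radians(th)
    u=np.array([-np.cos(t),0,-np.sin(t)])  # trowel axis in tool frame
    for k in range(n+1):
        G=p+R.apply([0,0,.163]);B=G-R.apply(u)*.112;T=G+R.apply(u)*.123;W=p-R.apply([0,0,.189])
        if k%2==0:print(k,"tcp",p.round(2),"butt",B.round(2),"G",G.round(2),"tip",T.round(2),"wrist",W.round(2))
        p=p+R.apply(r[:3]*.02);R=R*Ro.from_rotvec(np.radians(r[3:]*8))
chk(json.loads(sys.argv[1]),int(sys.argv[2]))
E
python3 chk.py "[-0.07, 0.99, 0.01, 0.3, -0.62, 0.82]" 14
```

```text
0 tcp [ 0.43 -0.34  0.37] butt [ 0.25 -0.29  0.22] G [ 0.36 -0.32  0.22] tip [ 0.48 -0.36  0.22] wrist [ 0.5  -0.37  0.54]
2 tcp [ 0.44 -0.31  0.37] butt [ 0.3  -0.26  0.19] G [ 0.39 -0.31  0.21] tip [ 0.5  -0.36  0.24] wrist [ 0.5  -0.3   0.55]
4 tcp [ 0.46 -0.28  0.36] butt [ 0.35 -0.25  0.16] G [ 0.43 -0.31  0.2 ] tip [ 0.53 -0.37  0.25] wrist [ 0.5  -0.24  0.54]
6 tcp [ 0.49 -0.25  0.35] butt [ 0.4  -0.25  0.13] G [ 0.47 -0.31  0.2 ] tip [ 0.55 -0.38  0.27] wrist [ 0.52 -0.18  0.52]
8 tcp [ 0.53 -0.23  0.34] butt [ 0.46 -0.27  0.12] G [ 0.51 -0.32  0.2 ] tip [ 0.56 -0.38  0.29] wrist [ 0.55 -0.13  0.49]
10 tcp [ 0.56 -0.23  0.32] butt [ 0.51 -0.3   0.11] G [ 0.54 -0.34  0.21] tip [ 0.58 -0.38  0.32] wrist [ 0.59 -0.1   0.46]
12 tcp [ 0.6  -0.23  0.32] butt [ 0.56 -0.33  0.11] G [ 0.57 -0.36  0.22] tip [ 0.59 -0.38  0.34] wrist [ 0.64 -0.07  0.43]
14 tcp [ 0.64 -0.23  0.31] butt [ 0.6  -0.38  0.13] G [ 0.6  -0.38  0.25] tip [ 0.6  -0.37  0.37] wrist [ 0.69 -0.07  0.39]
```

Emit:
{"op": "step_arm", "data": {"deltas": [[-0.07, 0.99, 0.01, 0.3, -0.62, 0.82], [-0.07, 0.99, 0.01, 0.3, -0.62, 0.82], [-0.07, 0.99, 0.01, 0.3, -0.62, 0.82], [-0.07, 0.99, 0.01, 0.3, -0.62, 0.82], [-0.07, 0.99, 0.01, 0.3, -0.62, 0.82], [-0.07, 0.99, 0.01, 0.3, -0.62, 0.82], [-0.07, 0.99, 0.01, 0.3, -0.62, 0.82]]}}

```text
time_s: 28.2
ee_pos: [0.5085, -0.2411, 0.3418]
ee_rot: [-159.3, 19.0, 124.7]
ft_force: [0.4, -1.4, -0.8]
finger_gap: 0.285
finger_force: 58.9
```

Emit:
{"op": "step_arm", "data": {"deltas": [[-0.07, 0.99, 0.01, 0.3, -0.62, 0.82], [-0.07, 0.99, 0.01, 0.3, -0.62, 0.82], [-0.07, 0.99, 0.01, 0.3, -0.62, 0.82], [-0.07, 0.99, 0.01, 0.3, -0.62, 0.82], [-0.07, 0.99, 0.01, 0.3, -0.62, 0.82], [-0.07, 0.99, 0.01, 0.3, -0.62, 0.82], [-0.07, 0.99, 0.01, 0.3, -0.62, 0.82], [0, 0, 0, 0, 0, 0], [0, 0, 0, 0, 0, 0]]}}

```text
time_s: 29.1
ee_pos: [0.6401, -0.2333, 0.3114]
ee_rot: [-179.0, 65.1, 74.0]
ft_force: [-1.1, -0.3, -0.6]
finger_gap: 0.283
finger_force: 59.2
```

```bash
python3 - <<'E'
from ik import *
c=now();S,RS=stand(4,25,-107,.245);S2,_=stand(4,25,-107,.132)
print(S,RS.as_euler("xyz",degrees=True))
e=rows(c,(S,RS));rows(e,(S2,RS))
snap("side","s1",(180,60,480,360),2)
E
```

```text
t29.1 pos [ 0.6401 -0.2333  0.3114] rpy [-179.    65.1   74. ] q [-21.9  55.8  47.1  91.5  33.6  56.5 -26.7] F [-1.1 -0.3 -0.6] gap 0.283 ff 59.20700490474701
[ 0.64059154 -0.23282685  0.31388678] [-180.   65.   73.]
1 x [-0.1, 0.02, -0.08, -0.01, 0.01, 0.05]
6 x [0.85, 0.0, 0.4, 0.0, 0.0, 0.0]
```

View pics/s1.png

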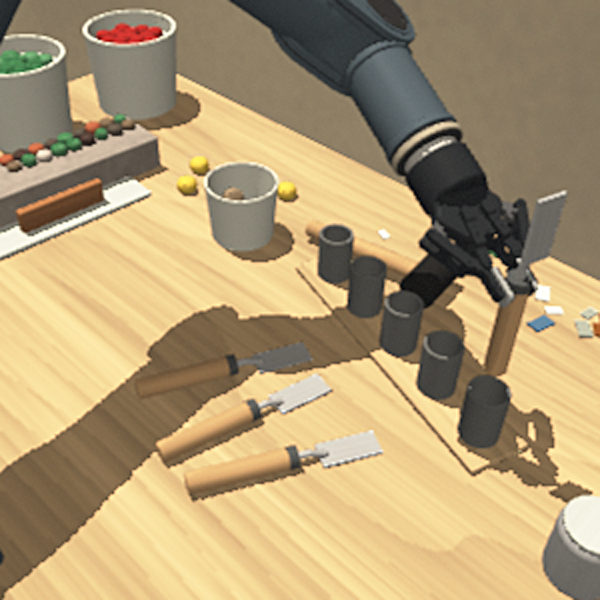

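```bash
python3 - <<'E'
from ik import *
s=manip.get_state();p,R=s["ee_pos"],R_of(s["ee_rot"]);G=p+R.apply([0,0,.163]);t=np.radians(25);u=R.apply([-np.cos(t),0,-np.sin(t)])
print(G,u);B=G-.112*u
for z in(0,.124,.235):print(proj("side",B+u*z)*2-[360,120])
print("cup",[ (proj("side",[*c,.085])*2-[360,120]).round(0) for c in CUP])
E
```

```text
[ 0.59575799 -0.3751266   0.24350521] [ 6.95388218e-03 -7.88088486e-04  9.99975511e-01]
[492.49119103 366.38151312]
[516.74089051 280.33806215]
[543.05978909 186.95262198]
cup [array([333., 235.]), array([365., 268.]), array([400., 305.]), array([440., 346.]), array([485., 393.])]
```

Emit:
{"op": "step_arm", "data": {"deltas": [[-0.1, 0.02, -0.08, 0, 0, 0.05], [0.85, 0, 0.4, 0, 0, 0], [0.85, 0, 0.4, 0, 0, 0], [0.42, 0, 0.2, 0, 0, 0], [0, 0, 0, 0, 0, 0]]}}

```text
time_s: 29.65
ee_pos: [0.6405, -0.233, 0.265]
ee_rot: [-179.7, 65.1, 73.1]
ft_force: [0.9, -0.4, -2.0]
finger_gap: 0.277
finger_force: 59.2
```

Emit:
{"op": "step_arm", "data": {"deltas": [[0.42, 0, 0.2, 0, 0, 0], [0.42, 0, 0.2, 0, 0, 0], [0.42, 0, 0.2, 0, 0, 0], [0.42, 0, 0.2, 0, 0, 0], [0.42, 0, 0.2, 0, 0, 0], [0, 0, 0, 0, 0, 0]]}}

```text
time_s: 30.25
ee_pos: [0.6407, -0.2336, 0.2191]
ee_rot: [-179.9, 65.1, 73.0]
ft_force: [1.0, 0.4, -2.4]
finger_gap: 0.278
finger_force: 59.2
```

```bash
python3 - <<'E'
from ik import *
c=now();S2,RS=stand(4,25,-107,.132);rows(c,(S2,RS))
E
```

```text
t30.2 pos [ 0.6407 -0.2336  0.2191] rpy [-179.9   65.1   73. ] q [-21.2  63.1  45.4  93.2  32.2  51.  -33.1] F [ 1.   0.4 -2.4] gap 0.278 ff 59.23960626125336
1 x [0.84, -0.01, 0.35, -0.01, 0.02, 0.0]
```

Emit:
{"op": "step_arm", "data": {"deltas": [[0.42, 0, 0.18, 0, 0, 0], [0.42, 0, 0.18, 0, 0, 0], [0, 0, 0, 0, 0, 0]]}}

```text
time_s: 30.55
ee_pos: [0.6407, -0.2331, 0.201]
ee_rot: [-179.9, 65.1, 73.0]
ft_force: [1.6, -0.2, -3.2]
finger_gap: 0.276
finger_force: 59.3
```

Emit:
{"op": "step_arm", "data": {"deltas": [[0, 0, 0, 0, 0, 0], [0, 0, 0, 0, 0, 0], [0, 0, 0, 0, 0, 0], [0, 0, -0.5, 0, 0, 0], [0, 0, -1, 0, 0, 0], [0, 0, -1, 0, 0, 0], [0, 0, -1, 0, 0, 0], [0, 0, -1, 0, 0, 0], [0, 0, -1, 0, 0, 0], [0, 0, 0, 0, 0, 0]], "jaw": 50}}

```text
time_s: 31.55
ee_pos: [0.6717, -0.1349, 0.25]
ee_rot: [179.6, 65.0, 72.7]
ft_force: [0.2, 1.0, -0.8]
finger_gap: 0.58
finger_force: 0.0
```

```bash
cat > back.py <<'E'
import sys,subprocess
from ik import *
from sim import path
def back(i):
    c=now();P,R=pick(i,25,.06);P=P+[0,0,.10];P2,_=pick(i,25,.0,gz=.016)
    e=rows(c,(P,R));rows(e,(P2,R))
    path(manip.get_state()["joint_pos"],[(P,R),(P2,R)])
back(int(sys.argv[1])-1)
E
python3 back.py 3; python3 -c "
from h import *
snap('top','t5',(250,130,455,330),2.9);snap('side','s2',(180,60,480,360),2)"
```

```text
t31.6 pos [ 0.6717 -0.1349  0.25  ] rpy [179.6  65.   72.7] q [-27.6  61.1  43.9  88.   28.6  62.1 -31.5] F [ 0.2  1.  -0.8] gap 0.58 ff 0.0
13 x [-0.36, -0.98, 0.08, -0.28, 0.71, -0.78]
8 x [-0.26, 0.0, 0.92, 0.0, 0.0, -0.01]
[ 32.  36. -10.  94.   4.  75.  83.] err 0.0
[ 32.  46. -10. 104.   6.  56.  81.] err 0.0
```

View pics/s2.png

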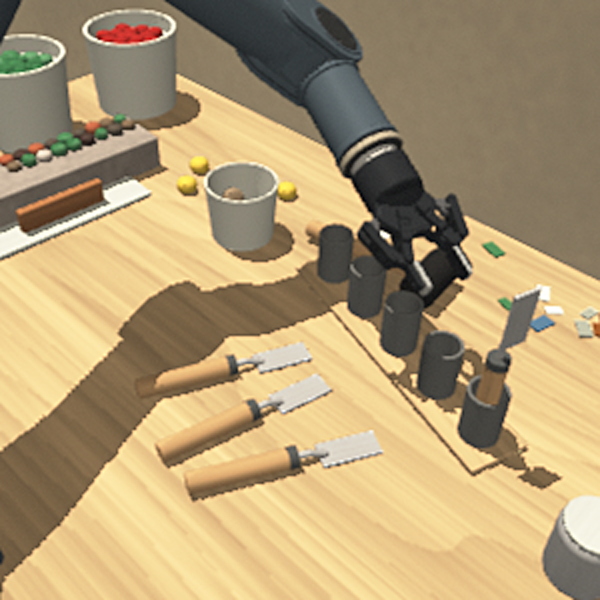

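```bash
python3 chk.py "[-0.36, -0.98, 0.08, -0.28, 0.71, -0.78]" 13
```

```text
0 tcp [ 0.67 -0.14  0.25] butt [ 0.63 -0.28  0.07] G [ 0.63 -0.28  0.18] tip [ 0.63 -0.28  0.3 ] wrist [0.72 0.03 0.33]
2 tcp [ 0.63 -0.14  0.26] butt [ 0.59 -0.24  0.06] G [ 0.6  -0.26  0.16] tip [ 0.61 -0.29  0.28] wrist [0.66 0.01 0.37]
4 tcp [ 0.59 -0.15  0.28] butt [ 0.54 -0.21  0.06] G [ 0.57 -0.25  0.15] tip [ 0.6  -0.3   0.26] wrist [ 0.62 -0.02  0.42]
6 tcp [ 0.56 -0.17  0.29] butt [ 0.49 -0.18  0.07] G [ 0.54 -0.24  0.15] tip [ 0.59 -0.31  0.24] wrist [ 0.58 -0.08  0.46]
8 tcp [ 0.53 -0.19  0.31] butt [ 0.44 -0.17  0.09] G [ 0.51 -0.24  0.15] tip [ 0.58 -0.31  0.22] wrist [ 0.56 -0.14  0.49]
10 tcp [ 0.51 -0.23  0.32] butt [ 0.39 -0.17  0.12] G [ 0.47 -0.24  0.16] tip [ 0.56 -0.31  0.2 ] wrist [ 0.55 -0.21  0.5 ]
12 tcp [ 0.49 -0.27  0.32] butt [ 0.35 -0.19  0.15] G [ 0.44 -0.25  0.16] tip [ 0.54 -0.31  0.18] wrist [ 0.55 -0.29  0.49]
```

Fingers stay above 0.13 m. Pick trowel 3.

Emit:
{"op": "step_arm", "data": {"deltas": [[-0.36, -0.98, 0.08, -0.28, 0.71, -0.78], [-0.36, -0.98, 0.08, -0.28, 0.71, -0.78], [-0.36, -0.98, 0.08, -0.28, 0.71, -0.78], [-0.36, -0.98, 0.08, -0.28, 0.71, -0.78], [-0.36, -0.98, 0.08, -0.28, 0.71, -0.78], [-0.36, -0.98, 0.08, -0.28, 0.71, -0.78], [-0.36, -0.98, 0.08, -0.28, 0.71, -0.78]]}}

```text
time_s: 32.35
ee_pos: [0.5416, -0.1782, 0.3008]
ee_rot: [-162.2, 16.2, 120.2]
ft_force: [-0.5, -0.3, -0.9]
finger_gap: 0.583
finger_force: 0.0
```

Emit:
{"op": "step_arm", "data": {"deltas": [[-0.36, -0.98, 0.08, -0.28, 0.71, -0.78], [-0.36, -0.98, 0.08, -0.28, 0.71, -0.78], [-0.36, -0.98, 0.08, -0.28, 0.71, -0.78], [-0.36, -0.98, 0.08, -0.28, 0.71, -0.78], [-0.36, -0.98, 0.08, -0.28, 0.71, -0.78], [-0.36, -0.98, 0.08, -0.28, 0.71, -0.78], [0, 0, 0, 0, 0, 0], [0, 0, 0, 0, 0, 0]]}}

```text
time_s: 33.15
ee_pos: [0.4832, -0.2851, 0.3153]
ee_rot: [-178.2, -23.7, 149.8]
ft_force: [0.6, 0.2, -0.1]
finger_gap: 0.583
finger_force: 0.0
```

```bash
python3 - <<'E'
from tw import *
c=now()
P0,R=pick(2,25,gz=.016)
rows(c,(P0,R))
E
```

```text
t33.1 pos [ 0.4832 -0.2851  0.3153] rpy [-178.2  -23.7  149.8] q [30.4 35.5 -7.6 95.6  3.6 72.9 81.7] F [ 0.6  0.2 -0.1] gap 0.583 ff 0.0
8 x [-0.27, 0.03, 0.92, -0.01, 0.02, -0.03]
```

Emit:
{"op": "step_arm", "data": {"deltas": [[-0.27, 0.03, 0.92, -0.01, 0.02, -0.03], [-0.27, 0.03, 0.92, -0.01, 0.02, -0.03], [-0.27, 0.03, 0.92, -0.01, 0.02, -0.03], [-0.27, 0.03, 0.92, -0.01, 0.02, -0.03], [-0.27, 0.03, 0.92, -0.01, 0.02, -0.03], [-0.27, 0.03, 0.92, -0.01, 0.02, -0.03], [-0.27, 0.03, 0.92, -0.01, 0.02, -0.03], [-0.27, 0.03, 0.92, -0.01, 0.02, -0.03], [0, 0, 0, 0, 0, 0]]}}

```text
time_s: 34.05
ee_pos: [0.4662, -0.27, 0.1625]
ee_rot: [-179.8, -25.1, 152.2]
ft_force: [-1.1, 0.1, -0.1]
finger_gap: 0.586
finger_force: 0.0
```

Emit:
{"op": "step_arm", "data": {"deltas": [[0, 0, 0, 0, 0, 0], [0, 0, 0, 0, 0, 0], [0, 0, 0, 0, 0, 0], [0, 0, 0, 0, 0, 0], [0, 0, 0, 0, 0, 0]], "jaw": 10}}

```text
time_s: 34.55
ee_pos: [0.4674, -0.2717, 0.1654]
ee_rot: [-179.8, -24.9, 152.1]
ft_force: [1.8, 1.2, 6.7]
finger_gap: 0.279
finger_force: 59.4
```

Emit:
{"op": "step_arm", "data": {"deltas": [[0.2, 0, -0.5, 0, 0, 0], [0.42, 0, -0.9, 0, 0, 0], [0.42, 0, -0.9, 0, 0, 0], [0.42, 0, -0.9, 0, 0, 0], [0.42, 0, -0.9, 0, 0, 0], [0.42, 0, -0.9, 0, 0, 0], [0.42, 0, -0.9, 0, 0, 0], [0.42, 0, -0.9, 0, 0, 0], [0.42, 0, -0.9, 0, 0, 0], [0.42, 0, -0.9, 0, 0, 0], [0.42, 0, -0.9, 0, 0, 0]]}}

```text
time_s: 35.65
ee_pos: [0.4671, -0.2715, 0.3753]
ee_rot: [-179.8, -24.9, 152.1]
ft_force: [-0.1, 0.7, -0.6]
finger_gap: 0.276
finger_force: 59.0
```

```bash
python3 go.py 4
```

```text
t35.6 pos [ 0.4671 -0.2715  0.3753] rpy [-179.8  -24.9  152.1] q [31.  30.7 -8.7 94.6  2.4 79.9 83.7] F [-0.1  0.7 -0.6] gap 0.276 ff 59.04842913150787
14 x [0.1, 0.95, 0.01, 0.26, -0.66, 0.73]
6 x [0.87, -0.02, 0.41, 0.0, 0.0, -0.01]
[-24.  54.  38.  87.  36.  68. -32.] err 0.0
[-23.  62.  36.  89.  34.  61. -39.] err 0.0
```

```bash
python3 chk.py "[0.1, 0.95, 0.01, 0.26, -0.66, 0.73]" 14
```

```text
0 tcp [ 0.47 -0.27  0.38] butt [ 0.31 -0.19  0.23] G [ 0.41 -0.24  0.23] tip [ 0.51 -0.3   0.23] wrist [ 0.54 -0.31  0.55]
2 tcp [ 0.48 -0.24  0.37] butt [ 0.35 -0.17  0.2 ] G [ 0.44 -0.23  0.22] tip [ 0.54 -0.3   0.24] wrist [ 0.53 -0.24  0.56]
4 tcp [ 0.5  -0.21  0.37] butt [ 0.4  -0.16  0.17] G [ 0.47 -0.23  0.21] tip [ 0.56 -0.31  0.26] wrist [ 0.54 -0.18  0.55]
6 tcp [ 0.53 -0.18  0.36] butt [ 0.45 -0.17  0.14] G [ 0.51 -0.23  0.21] tip [ 0.57 -0.31  0.28] wrist [ 0.56 -0.12  0.54]
8 tcp [ 0.56 -0.16  0.35] butt [ 0.5  -0.18  0.12] G [ 0.54 -0.24  0.21] tip [ 0.59 -0.31  0.3 ] wrist [ 0.58 -0.06  0.51]
10 tcp [ 0.6  -0.15  0.33] butt [ 0.55 -0.21  0.11] G [ 0.57 -0.26  0.21] tip [ 0.6  -0.31  0.32] wrist [ 0.62 -0.02  0.47]
12 tcp [ 0.63 -0.15  0.32] butt [ 0.59 -0.25  0.12] G [ 0.6  -0.28  0.23] tip [ 0.61 -0.3   0.35] wrist [0.67 0.   0.43]
14 tcp [ 0.67 -0.15  0.32] butt [ 0.63 -0.29  0.13] G [ 0.63 -0.29  0.25] tip [ 0.62 -0.29  0.37] wrist [0.72 0.01 0.4 ]
```

Clear of cup 5.

Emit:
{"op": "step_arm", "data": {"deltas": [[0.1, 0.95, 0.01, 0.26, -0.66, 0.73], [0.1, 0.95, 0.01, 0.26, -0.66, 0.73], [0.1, 0.95, 0.01, 0.26, -0.66, 0.73], [0.1, 0.95, 0.01, 0.26, -0.66, 0.73], [0.1, 0.95, 0.01, 0.26, -0.66, 0.73], [0.1, 0.95, 0.01, 0.26, -0.66, 0.73], [0.1, 0.95, 0.01, 0.26, -0.66, 0.73]]}}

```text
time_s: 36.35
ee_pos: [0.5455, -0.1688, 0.3524]
ee_rot: [-162.2, 19.4, 118.2]
ft_force: [-0.4, -0.6, -2.3]
finger_gap: 0.279
finger_force: 58.9
```

Emit:
{"op": "step_arm", "data": {"deltas": [[0.1, 0.95, 0.01, 0.26, -0.66, 0.73], [0.1, 0.95, 0.01, 0.26, -0.66, 0.73], [0.1, 0.95, 0.01, 0.26, -0.66, 0.73], [0.1, 0.95, 0.01, 0.26, -0.66, 0.73], [0.1, 0.95, 0.01, 0.26, -0.66, 0.73], [0.1, 0.95, 0.01, 0.26, -0.66, 0.73], [0.1, 0.95, 0.01, 0.26, -0.66, 0.73], [0, 0, 0, 0, 0, 0], [0, 0, 0, 0, 0, 0]]}}

```text
time_s: 37.25
ee_pos: [0.6689, -0.1512, 0.3136]
ee_rot: [179.5, 64.7, 72.4]
ft_force: [-0.5, -0.3, -1.1]
finger_gap: 0.277
finger_force: 59.1
```

```bash
cat > ins.py <<'E'
import sys
from ik import *
k=int(sys.argv[1])-1
c=now();S,RS=stand(k,25,-107,.245);S2,_=stand(k,25,-107,.130)
S=S-RS.apply([0,0,.003]);S2=S2-RS.apply([0,0,.003])
e=rows(c,(S,RS));rows(e,(S2,RS))
snap("side",sys.argv[2],(230,110,480,310),2.4)
B=CUP[k];print("expect butt/mid/tip px",[(proj("side",[*B,z])*2.4-[230*2.4,110*2.4]).round() for z in(.13,.254,.365)])
E
python3 ins.py 4 s3
```

```text
t37.2 pos [ 0.6689 -0.1512  0.3136] rpy [179.5  64.7  72.4] q [-22.3  52.7  34.4  86.8  38.4  69.6 -34.2] F [-0.5 -0.3 -1.1] gap 0.277 ff 59.137587547302246
1 x [-0.03, -0.11, -0.13, 0.0, -0.03, -0.03]
6 x [0.87, 0.0, 0.4, 0.0, 0.0, 0.0]
expect butt/mid/tip px [array([414., 262.]), array([435., 162.]), array([458.,  54.])]
```

View pics/s3.png

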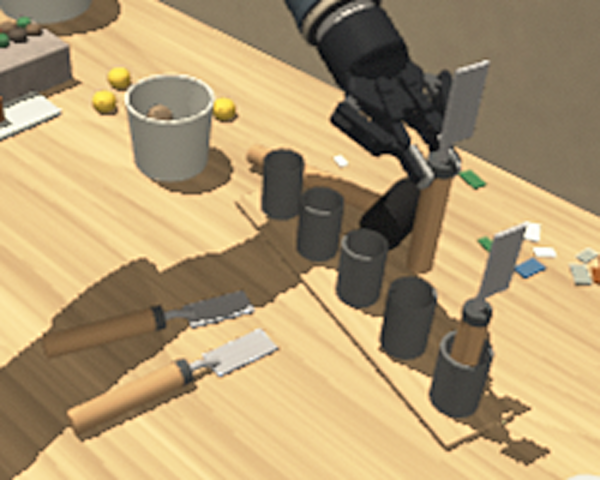

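Emit:
{"op": "step_arm", "data": {"deltas": [[-0.03, -0.11, -0.13, 0, 0, 0], [0.86, 0, 0.4, 0, 0, 0], [0.86, 0, 0.4, 0, 0, 0], [0.43, 0, 0.2, 0, 0, 0], [0, 0, 0, 0, 0, 0]]}}

```text
time_s: 37.8
ee_pos: [0.6675, -0.1483, 0.2657]
ee_rot: [179.7, 64.8, 72.6]
ft_force: [0.6, 0.1, -1.1]
finger_gap: 0.273
finger_force: 59.1
```

Emit:
{"op": "step_arm", "data": {"deltas": [[0.43, 0, 0.2, 0, 0, 0], [0.43, 0, 0.2, 0, 0, 0], [0.43, 0, 0.2, 0, 0, 0], [0.43, 0, 0.2, 0, 0, 0], [0.43, 0, 0.2, 0, 0, 0], [0, 0, 0, 0, 0, 0]]}}

```text
time_s: 38.4
ee_pos: [0.668, -0.1482, 0.2188]
ee_rot: [179.5, 64.8, 72.4]
ft_force: [0.1, -0.8, -1.7]
finger_gap: 0.275
finger_force: 59.1
```

Emit:
{"op": "step_arm", "data": {"deltas": [[0.43, 0, 0.2, 0, 0, 0], [0.43, 0, 0.2, 0, 0, 0], [0, 0, 0, 0, 0, 0]]}}

```text
time_s: 38.7
ee_pos: [0.6683, -0.1489, 0.2013]
ee_rot: [179.2, 64.9, 72.2]
ft_force: [0.5, -1.0, 1.8]
finger_gap: 0.276
finger_force: 59.4
```

```bash
python3 - <<'E'
from ik import *
c=now();S2,RS=stand(3,25,-107,.130);rows(c,(S2-RS.apply([0,0,.003]),RS))
E
```

```text
t38.7 pos [ 0.6683 -0.1489  0.2013] rpy [179.2  64.9  72.2] q [-21.7  61.1  32.7  88.8  37.3  63.3 -41.9] F [ 0.5 -1.   1.8] gap 0.276 ff 59.44686412811279
1 x [0.05, -0.05, 0.02, 0.0, -0.01, -0.04]
```

Seated; release, retreat, and plan trowel 2.

Emit:
{"op": "step_arm", "data": {"deltas": [[0, 0, 0, 0, 0, 0], [0, 0, 0, 0, 0, 0], [0, 0, 0, 0, 0, 0], [0, 0, -0.5, 0, 0, 0], [0, 0, -1, 0, 0, 0], [0, 0, -1, 0, 0, 0], [0, 0, -1, 0, 0, 0], [0, 0, -1, 0, 0, 0], [0, 0, -1, 0, 0, 0], [0, 0, 0, 0, 0, 0]], "jaw": 50}}

```text
time_s: 39.7
ee_pos: [0.6988, -0.0497, 0.2495]
ee_rot: [179.0, 64.6, 72.2]
ft_force: [0.6, 0.6, -1.5]
finger_gap: 0.585
finger_force: 0.0
```

```bash
python3 back.py 2; python3 -c "
from h import *
import cv2
d=manip.get_image('side')['image'][:,:,::-1]
a=cv2.imread('pics/s2_raw.png').astype(int)
m=(abs(a-d).max(2)>40)
# trowel1 and 2 blades region of the side view
import numpy as np
cv2.imwrite('pics/s4.png',cv2.resize(d[110:330,230:470],None,fx=2.4,fy=2.4))
"
```

```text
t39.7 pos [ 0.6988 -0.0497  0.2495] rpy [179.   64.6  72.2] q [-27.4  59.   31.3  81.3  33.4  75.1 -38.4] F [ 0.6  0.6 -1.5] gap 0.585 ff 0.0
14 x [-0.14, -0.95, 0.03, -0.31, 0.6, -0.86]
8 x [-0.25, 0.0, 0.93, 0.0, 0.0, 0.01]
[ 26.  35. -20.  98.   9.  74.  80.] err 0.0
[ 25.  46. -18. 107.  14.  55.  76.] err 0.0
```

View pics/s4.png

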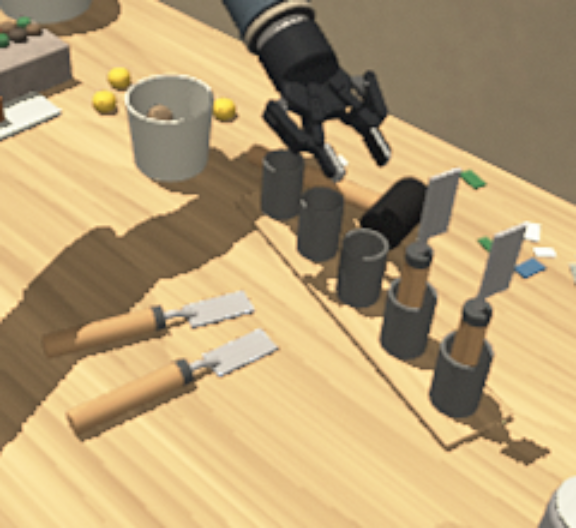

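Both stand in cups 5 and 4; trowels 1 and 2 are unmoved (ferrules at (157,318) and (183,372)). Next: trowel 2.

Emit:
{"op": "step_arm", "data": {"deltas": [[-0.14, -0.95, 0.03, -0.31, 0.6, -0.86], [-0.14, -0.95, 0.03, -0.31, 0.6, -0.86], [-0.14, -0.95, 0.03, -0.31, 0.6, -0.86], [-0.14, -0.95, 0.03, -0.31, 0.6, -0.86], [-0.14, -0.95, 0.03, -0.31, 0.6, -0.86], [-0.14, -0.95, 0.03, -0.31, 0.6, -0.86], [-0.14, -0.95, 0.03, -0.31, 0.6, -0.86]]}}

```text
time_s: 40.45
ee_pos: [0.5723, -0.0708, 0.286]
ee_rot: [-158.5, 19.4, 126.7]
ft_force: [0.1, -1.5, 0.1]
finger_gap: 0.586
finger_force: 0.0
```

Emit:
{"op": "step_arm", "data": {"deltas": [[-0.14, -0.95, 0.03, -0.31, 0.6, -0.86], [-0.14, -0.95, 0.03, -0.31, 0.6, -0.86], [-0.14, -0.95, 0.03, -0.31, 0.6, -0.86], [-0.14, -0.95, 0.03, -0.31, 0.6, -0.86], [-0.14, -0.95, 0.03, -0.31, 0.6, -0.86], [-0.14, -0.95, 0.03, -0.31, 0.6, -0.86], [-0.14, -0.95, 0.03, -0.31, 0.6, -0.86], [0, 0, 0, 0, 0, 0], [0, 0, 0, 0, 0, 0]]}}

```text
time_s: 41.35
ee_pos: [0.5088, -0.18, 0.3155]
ee_rot: [-178.5, -23.6, 165.0]
ft_force: [-0.1, 0.4, -0.5]
finger_gap: 0.585
finger_force: 0.0
```

```bash
python3 - <<'E'
from tw import *
c=now()
P0,R=pick(1,25,gz=.016)
rows(c,(P0,R))
E
```

```text
t41.4 pos [ 0.5088 -0.18    0.3155] rpy [-178.5  -23.6  165. ] q [ 25.2  34.5 -17.6  98.8   9.1  72.1  79.1] F [-0.1  0.4 -0.5] gap 0.585 ff 0.0
8 x [-0.26, 0.02, 0.92, -0.01, 0.02, -0.03]
```

Emit:
{"op": "step_arm", "data": {"deltas": [[-0.26, 0.02, 0.92, -0.01, 0.02, -0.03], [-0.26, 0.02, 0.92, -0.01, 0.02, -0.03], [-0.26, 0.02, 0.92, -0.01, 0.02, -0.03], [-0.26, 0.02, 0.92, -0.01, 0.02, -0.03], [-0.26, 0.02, 0.92, -0.01, 0.02, -0.03], [-0.26, 0.02, 0.92, -0.01, 0.02, -0.03], [-0.26, 0.02, 0.92, -0.01, 0.02, -0.03], [-0.26, 0.02, 0.92, -0.01, 0.02, -0.03], [0, 0, 0, 0, 0, 0]]}}

```text
time_s: 42.25
ee_pos: [0.4871, -0.1708, 0.1633]
ee_rot: [179.9, -25.1, 167.4]
ft_force: [-0.3, -1.2, 0.3]
finger_gap: 0.588
finger_force: 0.0
```

Emit:
{"op": "step_arm", "data": {"deltas": [[0, 0, 0, 0, 0, 0], [0, 0, 0, 0, 0, 0], [0, 0, 0, 0, 0, 0], [0, 0, 0, 0, 0, 0], [0, 0, 0, 0, 0, 0]], "jaw": 10}}

```text
time_s: 42.75
ee_pos: [0.4884, -0.1722, 0.166]
ee_rot: [179.9, -24.8, 167.4]
ft_force: [0.7, 0.9, 7.0]
finger_gap: 0.276
finger_force: 59.5
```

Emit:
{"op": "step_arm", "data": {"deltas": [[0.2, 0, -0.5, 0, 0, 0], [0.42, 0, -0.9, 0, 0, 0], [0.42, 0, -0.9, 0, 0, 0], [0.42, 0, -0.9, 0, 0, 0], [0.42, 0, -0.9, 0, 0, 0], [0.42, 0, -0.9, 0, 0, 0], [0.42, 0, -0.9, 0, 0, 0], [0.42, 0, -0.9, 0, 0, 0], [0.42, 0, -0.9, 0, 0, 0], [0.42, 0, -0.9, 0, 0, 0], [0.42, 0, -0.9, 0, 0, 0]]}}

```text
time_s: 43.85
ee_pos: [0.4877, -0.173, 0.376]
ee_rot: [179.9, -24.9, 167.3]
ft_force: [0.7, -0.1, -0.8]
finger_gap: 0.28
finger_force: 58.9
```

```bash
python3 go.py 3
```

```text
t43.9 pos [ 0.4877 -0.173   0.376 ] rpy [179.9 -24.9 167.3] q [ 26.5  29.4 -19.1  97.9   7.2  79.2  82.1] F [ 0.7 -0.1 -0.8] gap 0.28 ff 58.918166756629944
14 x [-0.12, 0.95, 0.04, 0.31, -0.6, 0.86]
6 x [0.87, 0.0, 0.4, 0.0, -0.01, 0.0]
[-23.  53.  26.  81.  40.  81. -38.] err 0.0
[-23.  61.  24.  83.  39.  74. -45.] err 0.0
```

Emit:
{"op": "step_arm", "data": {"deltas": [[-0.12, 0.95, 0.04, 0.31, -0.6, 0.86], [-0.12, 0.95, 0.04, 0.31, -0.6, 0.86], [-0.12, 0.95, 0.04, 0.31, -0.6, 0.86], [-0.12, 0.95, 0.04, 0.31, -0.6, 0.86], [-0.12, 0.95, 0.04, 0.31, -0.6, 0.86], [-0.12, 0.95, 0.04, 0.31, -0.6, 0.86], [-0.12, 0.95, 0.04, 0.31, -0.6, 0.86]]}}

```text
time_s: 44.55
ee_pos: [0.5646, -0.0727, 0.3416]
ee_rot: [-158.8, 18.1, 127.7]
ft_force: [0.6, -0.3, -1.0]
finger_gap: 0.278
finger_force: 58.8
```

Emit:
{"op": "step_arm", "data": {"deltas": [[-0.12, 0.95, 0.04, 0.31, -0.6, 0.86], [-0.12, 0.95, 0.04, 0.31, -0.6, 0.86], [-0.12, 0.95, 0.04, 0.31, -0.6, 0.86], [-0.12, 0.95, 0.04, 0.31, -0.6, 0.86], [-0.12, 0.95, 0.04, 0.31, -0.6, 0.86], [-0.12, 0.95, 0.04, 0.31, -0.6, 0.86], [-0.12, 0.95, 0.04, 0.31, -0.6, 0.86], [0, 0, 0, 0, 0, 0], [0, 0, 0, 0, 0, 0]]}}

```text
time_s: 45.45
ee_pos: [0.6912, -0.0684, 0.3121]
ee_rot: [-177.4, 63.4, 76.7]
ft_force: [-0.0, 0.5, -1.4]
finger_gap: 0.279
finger_force: 59.1
```

```bash
python3 ins.py 3 s5
```

```text
t45.5 pos [ 0.6912 -0.0684  0.3121] rpy [-177.4   63.4   76.7] q [-22.6  51.7  23.3  81.9  40.5  79.9 -37.1] F [-0.   0.5 -1.4] gap 0.279 ff 59.09960210323334
1 x [-0.13, 0.07, -0.09, 0.1, -0.2, 0.21]
6 x [0.87, 0.0, 0.41, 0.0, 0.0, 0.0]
expect butt/mid/tip px [array([365., 214.]), array([380., 115.]), array([396.,  11.])]
```

View pics/s5.png

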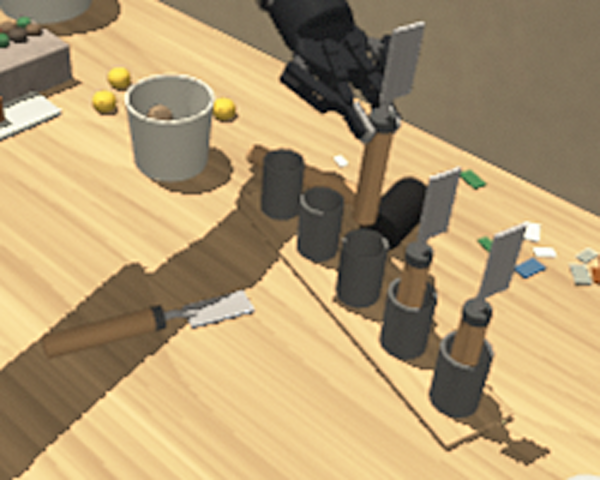

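Held and nearly upright, butt near (369,222); the correction row aligns it. Insert.

Emit:
{"op": "step_arm", "data": {"deltas": [[-0.13, 0.07, -0.09, 0.1, -0.2, 0.21], [0.86, 0, 0.4, 0, 0, 0], [0.86, 0, 0.4, 0, 0, 0], [0.43, 0, 0.2, 0, 0, 0], [0, 0, 0, 0, 0, 0]]}}

```text
time_s: 46.0
ee_pos: [0.6926, -0.0683, 0.2656]
ee_rot: [-179.9, 65.1, 73.0]
ft_force: [-0.1, 0.9, -0.6]
finger_gap: 0.274
finger_force: 59.2
```

Emit:
{"op": "step_arm", "data": {"deltas": [[0.43, 0, 0.2, 0, 0, 0], [0.43, 0, 0.2, 0, 0, 0], [0.43, 0, 0.2, 0, 0, 0], [0.43, 0, 0.2, 0, 0, 0], [0.43, 0, 0.2, 0, 0, 0], [0, 0, 0, 0, 0, 0]]}}

```text
time_s: 46.6
ee_pos: [0.693, -0.0685, 0.2188]
ee_rot: [179.9, 65.1, 72.9]
ft_force: [0.5, 0.7, -1.1]
finger_gap: 0.275
finger_force: 59.2
```

```bash
python3 - <<'E'
from ik import *
c=now();S2,RS=stand(2,25,-107,.130);rows(c,(S2-RS.apply([0,0,.003]),RS))
E
```

```text
t46.6 pos [ 0.693  -0.0685  0.2188] rpy [179.9  65.1  72.9] q [-22.4  59.1  23.1  82.9  39.6  75.9 -44.6] F [ 0.5  0.7 -1.1] gap 0.275 ff 59.15423333644867
1 x [0.85, -0.01, 0.39, -0.01, 0.01, -0.01]
```

Emit:
{"op": "step_arm", "data": {"deltas": [[0.43, 0, 0.2, 0, 0, 0], [0.43, 0, 0.2, 0, 0, 0], [0, 0, 0, 0, 0, 0]]}}

```text
time_s: 46.9
ee_pos: [0.6931, -0.0686, 0.2003]
ee_rot: [179.8, 65.1, 72.8]
ft_force: [-0.5, 1.2, -2.5]
finger_gap: 0.274
finger_force: 59.2
```

Emit:
{"op": "step_arm", "data": {"deltas": [[0, 0, 0, 0, 0, 0], [0, 0, 0, 0, 0, 0], [0, 0, 0, 0, 0, 0], [0, 0, -0.5, 0, 0, 0], [0, 0, -1, 0, 0, 0], [0, 0, -1, 0, 0, 0], [0, 0, -1, 0, 0, 0], [0, 0, -1, 0, 0, 0], [0, 0, -1, 0, 0, 0], [0, 0, 0, 0, 0, 0]], "jaw": 50}}

```text
time_s: 47.9
ee_pos: [0.7233, 0.0303, 0.2491]
ee_rot: [179.5, 64.9, 72.6]
ft_force: [0.3, 0.5, -0.1]
finger_gap: 0.591
finger_force: 0.0
```

```bash
python3 back.py 1; python3 - <<'E'
from h import *
# trowel 1 still in place? compare blade patch with the earlier side view
d=manip.get_image('side')['image'][:,:,::-1].astype(int)
a=cv2.imread('pics/s5_raw.png').astype(int)
for y0,y1,x0,x1 in((225,262,295,340),(235,265,245,300)):print(np.abs(a-d)[y0:y1,x0:x1].max(2).mean().round(1))
cv2.imwrite('pics/s6_raw.png',d.astype(np.uint8))
E
```

```text
t47.9 pos [0.7233 0.0303 0.2491] rpy [179.5  64.9  72.6] q [-27.4  59.8  21.8  73.2  35.9  86.8 -41.7] F [ 0.3  0.5 -0.1] gap 0.591 ff 0.0
14 x [-0.31, -0.93, 0.07, -0.27, 0.65, -0.76]
8 x [-0.26, 0.0, 0.92, 0.0, 0.0, 0.0]
[ 26.  37. -28.  96.   7.  74.  63.] err 0.0
[ 25.  47. -25. 106.  11.  55.  60.] err 0.0
41.8
58.2
```

```bash
python3 - <<'E'
from h import *
a=cv2.imread('pics/s0_raw.png');b=cv2.imread('pics/s6_raw.png')
g=lambda i:cv2.Canny(cv2.GaussianBlur(i,(3,3),0),30,90)
for n,(x0,y0,x1,y1) in dict(all=(244,228,340,264),butt=(244,238,290,264),ferr=(285,230,315,258),blade=(304,228,340,252)).items():
    t=a[y0:y1,x0:x1];w=b[y0-25:y1+25,x0-30:x1+30]
    r=cv2.matchTemplate(w,t,cv2.TM_CCOEFF_NORMED);_,m,_,l=cv2.minMaxLoc(r);print(n,round(m,3),l[0]-30,l[1]-25, round(float(r[25,30]),3))
# other region for reference: straightedge
t=a[170:240,175:275];w=b[150:260,150:300];r=cv2.matchTemplate(w,t,cv2.TM_CCOEFF_NORMED);print(cv2.minMaxLoc(r))
E
```

```text
all 0.464 0 0 0.464
butt 0.411 11 -3 0.375
ferr 0.961 0 0 0.961
blade 0.959 0 0 0.959
(-0.15803050994873047, 0.19746364653110504, (33, 40), (0, 22))
```

Ferrule and blade match at zero shift: trowel 1 is unmoved (shadow on the handle only).

Emit:
{"op": "step_arm", "data": {"deltas": [[-0.31, -0.93, 0.07, -0.27, 0.65, -0.76], [-0.31, -0.93, 0.07, -0.27, 0.65, -0.76], [-0.31, -0.93, 0.07, -0.27, 0.65, -0.76], [-0.31, -0.93, 0.07, -0.27, 0.65, -0.76], [-0.31, -0.93, 0.07, -0.27, 0.65, -0.76], [-0.31, -0.93, 0.07, -0.27, 0.65, -0.76], [-0.31, -0.93, 0.07, -0.27, 0.65, -0.76]]}}

```text
time_s: 48.65
ee_pos: [0.6002, -0.0068, 0.2957]
ee_rot: [-161.0, 18.7, 120.7]
ft_force: [0.3, -1.6, -0.2]
finger_gap: 0.588
finger_force: 0.0
```

Emit:
{"op": "step_arm", "data": {"deltas": [[-0.31, -0.93, 0.07, -0.27, 0.65, -0.76], [-0.31, -0.93, 0.07, -0.27, 0.65, -0.76], [-0.31, -0.93, 0.07, -0.27, 0.65, -0.76], [-0.31, -0.93, 0.07, -0.27, 0.65, -0.76], [-0.31, -0.93, 0.07, -0.27, 0.65, -0.76], [-0.31, -0.93, 0.07, -0.27, 0.65, -0.76], [-0.31, -0.93, 0.07, -0.27, 0.65, -0.76], [0, 0, 0, 0, 0, 0], [0, 0, 0, 0, 0, 0]]}}

```text
time_s: 49.55
ee_pos: [0.5383, -0.1237, 0.314]
ee_rot: [-179.4, -25.4, 155.1]
ft_force: [-0.5, 0.8, 0.7]
finger_gap: 0.586
finger_force: 0.0
```

```bash
python3 - <<'E'
from tw import *
c=now()
P0,R=pick(0,25,gz=.016)
rows(c,(P0,R))
E
```

```text
t49.5 pos [ 0.5383 -0.1237  0.314 ] rpy [-179.4  -25.4  155.1] q [ 25.3  36.9 -25.1  96.1   5.7  73.8  64.1] F [-0.5  0.8  0.7] gap 0.586 ff 0.0
8 x [-0.26, 0.03, 0.92, 0.0, -0.01, -0.01]
```

Emit:
{"op": "step_arm", "data": {"deltas": [[-0.26, 0.03, 0.92, 0, -0.01, -0.01], [-0.26, 0.03, 0.92, 0, -0.01, -0.01], [-0.26, 0.03, 0.92, 0, -0.01, -0.01], [-0.26, 0.03, 0.92, 0, -0.01, -0.01], [-0.26, 0.03, 0.92, 0, -0.01, -0.01], [-0.26, 0.03, 0.92, 0, -0.01, -0.01], [-0.26, 0.03, 0.92, 0, -0.01, -0.01], [-0.26, 0.03, 0.92, 0, -0.01, -0.01], [0, 0, 0, 0, 0, 0]]}}

```text
time_s: 50.45
ee_pos: [0.517, -0.107, 0.1623]
ee_rot: [-179.8, -24.9, 156.1]
ft_force: [0.2, 0.6, 0.7]
finger_gap: 0.582
finger_force: 0.0
```

Emit:
{"op": "step_arm", "data": {"deltas": [[0, 0, 0, 0, 0, 0], [0, 0, 0, 0, 0, 0], [0, 0, 0, 0, 0, 0], [0, 0, 0, 0, 0, 0], [0, 0, 0, 0, 0, 0]], "jaw": 10}}

```text
time_s: 50.95
ee_pos: [0.5185, -0.1083, 0.1649]
ee_rot: [-179.9, -24.6, 156.1]
ft_force: [1.5, 0.9, 7.3]
finger_gap: 0.281
finger_force: 59.5
```

Emit:
{"op": "step_arm", "data": {"deltas": [[0.2, 0, -0.5, 0, 0, 0], [0.42, 0, -0.9, 0, 0, 0], [0.42, 0, -0.9, 0, 0, 0], [0.42, 0, -0.9, 0, 0, 0], [0.42, 0, -0.9, 0, 0, 0], [0.42, 0, -0.9, 0, 0, 0], [0.42, 0, -0.9, 0, 0, 0], [0.42, 0, -0.9, 0, 0, 0], [0.42, 0, -0.9, 0, 0, 0], [0.42, 0, -0.9, 0, 0, 0], [0.42, 0, -0.9, 0, 0, 0]]}}

```text
time_s: 52.05
ee_pos: [0.5174, -0.1082, 0.3748]
ee_rot: [-179.8, -24.7, 156.1]
ft_force: [0.1, 0.6, -1.4]
finger_gap: 0.281
finger_force: 59.0
```

```bash
python3 go.py 2
```

```text
t52.0 pos [ 0.5174 -0.1082  0.3748] rpy [-179.8  -24.7  156.1] q [ 25.7  31.1 -26.5  96.3   3.7  78.3  64.5] F [ 0.1  0.6 -1.4] gap 0.281 ff 58.982638120651245
14 x [0.06, 0.95, 0.02, 0.28, -0.64, 0.76]
6 x [0.84, 0.02, 0.39, 0.0, 0.0, 0.01]
[-24.  54.  17.  73.  41.  91. -40.] err 0.0
[-24.  62.  16.  75.  39.  85. -47.] err 0.0
```

Emit:
{"op": "step_arm", "data": {"deltas": [[0.06, 0.95, 0.02, 0.28, -0.64, 0.76], [0.06, 0.95, 0.02, 0.28, -0.64, 0.76], [0.06, 0.95, 0.02, 0.28, -0.64, 0.76], [0.06, 0.95, 0.02, 0.28, -0.64, 0.76], [0.06, 0.95, 0.02, 0.28, -0.64, 0.76], [0.06, 0.95, 0.02, 0.28, -0.64, 0.76], [0.06, 0.95, 0.02, 0.28, -0.64, 0.76]]}}

```text
time_s: 52.75
ee_pos: [0.5931, -0.0048, 0.3487]
ee_rot: [-161.0, 19.3, 120.8]
ft_force: [0.8, -1.1, -0.8]
finger_gap: 0.28
finger_force: 58.9
```

Emit:
{"op": "step_arm", "data": {"deltas": [[0.06, 0.95, 0.02, 0.28, -0.64, 0.76], [0.06, 0.95, 0.02, 0.28, -0.64, 0.76], [0.06, 0.95, 0.02, 0.28, -0.64, 0.76], [0.06, 0.95, 0.02, 0.28, -0.64, 0.76], [0.06, 0.95, 0.02, 0.28, -0.64, 0.76], [0.06, 0.95, 0.02, 0.28, -0.64, 0.76], [0.06, 0.95, 0.02, 0.28, -0.64, 0.76], [0, 0, 0, 0, 0, 0], [0, 0, 0, 0, 0, 0]]}}

```text
time_s: 53.65
ee_pos: [0.7161, 0.0101, 0.3097]
ee_rot: [-178.7, 64.8, 74.1]
ft_force: [0.5, 0.3, -1.3]
finger_gap: 0.277
finger_force: 59.2
```

```bash
python3 ins.py 2 s7; python3 - <<'E'
from h import *
# brown handle pixels near the held trowel in the side view: centroid row by row
im=cv2.imread('pics/s7_raw.png');a=cv2.imread('pics/s0_raw.png')
h=cv2.cvtColor(im,cv2.COLOR_BGR2HSV)
u,v=proj("side",[.6744,-.1317,.19]);print(u,v)
for y in range(int(v)-34,int(v)+32,5):
    r=im[y,int(u)-22:int(u)+24].astype(int);d=np.abs(r-a[y,int(u)-22:int(u)+24]).max(1)>25;xs=np.where(d)[0]
    print(y, (xs.min()+int(u)-22,xs.max()+int(u)-22) if len(xs) else None, h[y,int(u)].tolist())
E
```

```text
t53.6 pos [0.7161 0.0101 0.3097] rpy [-178.7   64.8   74.1] q [-23.7  54.2  16.2  73.7  41.   91.3 -40.4] F [ 0.5  0.3 -1.3] gap 0.277 ff 59.19088840484619
1 x [-0.19, 0.08, -0.24, -0.03, -0.03, 0.06]
6 x [0.87, 0.0, 0.41, 0.0, 0.0, 0.0]
expect butt/mid/tip px [array([321., 170.]), array([332.,  74.]), array([343., -27.])]
365.81486605510753 162.36668193800648
128 (np.int64(343), np.int64(378)) [120, 12, 44]
133 (np.int64(343), np.int64(371)) [120, 31, 25]
138 (np.int64(343), np.int64(374)) [17, 66, 73]
143 (np.int64(352), np.int64(376)) [21, 20, 88]
148 (np.int64(356), np.int64(374)) [25, 16, 98]
153 (np.int64(362), np.int64(372)) [16, 124, 119]
158 (np.int64(362), np.int64(371)) [16, 122, 121]
163 (np.int64(361), np.int64(388)) [16, 125, 124]
168 (np.int64(343), np.int64(388)) [16, 122, 130]
173 (np.int64(343), np.int64(388)) [15, 123, 129]
178 (np.int64(355), np.int64(388)) [15, 122, 127]
183 (np.int64(356), np.int64(388)) [15, 126, 128]
188 (np.int64(359), np.int64(388)) [17, 57, 80]
193 (np.int64(379), np.int64(388)) [19, 30, 69]
```

Emit:
{"op": "step_arm", "data": {"deltas": [[-0.19, 0.08, -0.24, 0, 0, 0.06], [0.86, 0, 0.4, 0, 0, 0], [0.86, 0, 0.4, 0, 0, 0], [0.43, 0, 0.2, 0, 0, 0], [0, 0, 0, 0, 0, 0]]}}

```text
time_s: 54.2
ee_pos: [0.7183, 0.0123, 0.2657]
ee_rot: [-179.6, 64.9, 73.1]
ft_force: [0.1, 0.9, -1.6]
finger_gap: 0.281
finger_force: 59.2
```

Emit:
{"op": "step_arm", "data": {"deltas": [[0.43, 0, 0.2, 0, 0, 0], [0.43, 0, 0.2, 0, 0, 0], [0.43, 0, 0.2, 0, 0, 0], [0.43, 0, 0.2, 0, 0, 0], [0.43, 0, 0.2, 0, 0, 0], [0, 0, 0, 0, 0, 0]]}}

```text
time_s: 54.8
ee_pos: [0.7185, 0.0124, 0.2188]
ee_rot: [-179.8, 64.9, 73.0]
ft_force: [0.3, -0.1, -1.9]
finger_gap: 0.275
finger_force: 59.2
```

```bash
python3 - <<'E'
from ik import *
c=now();S2,RS=stand(1,25,-107,.130);rows(c,(S2-RS.apply([0,0,.003]),RS))
E
```

```text
t54.8 pos [0.7185 0.0124 0.2188] rpy [-179.8   64.9   73. ] q [-23.4  60.3  15.3  74.9  40.   86.7 -46.4] F [ 0.3 -0.1 -1.9] gap 0.275 ff 59.234265089035034
1 x [0.84, 0.0, 0.41, -0.03, -0.01, 0.0]
```

Emit:
{"op": "step_arm", "data": {"deltas": [[0.43, 0, 0.2, 0, 0, 0], [0.43, 0, 0.2, 0, 0, 0], [0, 0, 0, 0, 0, 0]]}}

```text
time_s: 55.1
ee_pos: [0.7188, 0.0121, 0.2008]
ee_rot: [-180.0, 64.9, 72.7]
ft_force: [0.5, 0.7, -2.4]
finger_gap: 0.283
finger_force: 59.4
```

Emit:
{"op": "step_arm", "data": {"deltas": [[0, 0, 0, 0, 0, 0], [0, 0, 0, 0, 0, 0], [0, 0, 0, 0, 0, 0], [0, 0, -0.5, 0, 0, 0], [0, 0, -1, 0, 0, 0], [0, 0, -1, 0, 0, 0], [0, 0, -1, 0, 0, 0], [0, 0, -1, 0, 0, 0], [0, 0, -1, 0, 0, 0], [0, 0, 0, 0, 0, 0]], "jaw": 50}}

```text
time_s: 56.1
ee_pos: [0.7489, 0.111, 0.2496]
ee_rot: [179.8, 64.7, 72.7]
ft_force: [0.1, 0.4, 0.6]
finger_gap: 0.585
finger_force: 0.0
```

```bash
python3 - <<'E'
from ik import *
from sim import path
c=now();P=np.array([.52,-.03,.42]);R=R_of([180,0,150])
rows(c,(P,R));path(manip.get_state()["joint_pos"],[(P,R)])
# are the beam and straightedge hidden? compare with the unobstructed first view on the beam
d=manip.get_image("top")["image"][:,:,::-1];cv2.imwrite("pics/t8_raw.png",d);a=cv2.imread("pics/t0_raw.png")
b=cv2.resize((np.abs(a.astype(int)-d).max(2)>40).astype(np.float32),(64,40),interpolation=cv2.INTER_AREA)
for r in b:print("".join("#" if x>.3 else "." for x in r))
E
```

```text
t56.1 pos [0.7489 0.111  0.2496] rpy [179.8  64.7  72.7] q [-28.   62.6  14.6  62.3  37.1  98.  -42.8] F [0.1 0.4 0.6] gap 0.585 ff 0.0
17 x [-0.39, -0.95, -0.22, -0.32, 0.4, -0.5]
[ 16.  20. -25. 104.  10.  58.  48.] err 0.0
................................................................
................................................................
................................................................
................................................................
................................................................
................................................................
................................................................
..............####..............................................
.............#######............................................
.............#########..........................................
.............###########........................................
.............#############.##...................................
.............#####.###########..................................
............######...########
[... 1025 characters left out ...]
.#####....#..####...#.##..##......................
..........####.######......#####..#.#...##......................
........#####....#####......####........#.......................
.......#######......##......####.......##.......................
.........######......###....#####...............................
..........######......#####.#####...............................
................###....##########...............................
#................#####.######.####..............................
#................############..###..............................
..................#######.###...##..............................
...................######..##...................................
```

Emit:
{"op": "step_arm", "data": {"deltas": [[-0.86, 0, -0.41, 0, 0, 0], [-0.86, 0, -0.41, 0, 0, 0], [-0.86, 0, -0.41, 0, 0, 0], [-0.86, 0, -0.41, 0, 0, 0], [-0.86, 0, -0.41, 0, 0, 0], [-0.86, 0, -0.41, 0, 0, 0], [-0.86, 0, -0.41, 0, 0, 0], [-0.86, 0, -0.41, 0, 0, 0], [0, 0, 0, 0, 0, 0]]}}

```text
time_s: 57.05
ee_pos: [0.7488, 0.108, 0.4048]
ee_rot: [179.4, 64.8, 72.1]
ft_force: [-0.4, 0.6, 1.1]
finger_gap: 0.585
finger_force: 0.0
```

```bash
python3 - <<'E'
from p import *
now()
snap("top","t9");snap("side","s9")
t=cv2.imread("pics/t9_raw.png")[110:340,80:300];s=cv2.imread("pics/s9_raw.png")[80:310,180:480]
t=cv2.resize(t,None,fx=2,fy=2.4,interpolation=cv2.INTER_CUBIC)[:, :440];t=cv2.resize(cv2.imread("pics/t9_raw.png")[130:330,90:250],None,fx=2.9,fy=2.9,interpolation=cv2.INTER_CUBIC)
s=cv2.resize(cv2.imread("pics/s9_raw.png")[85:295,300:465],None,fx=1.95,fy=1.95)
H=580;c=np.zeros((H,t.shape[1]+s.shape[1],3),np.uint8);c[:t.shape[0],:t.shape[1]]=t;c[:s.shape[0],t.shape[1]:]=s
cv2.imwrite("pics/f.png",c);print(c.shape)
E
```

```text
t57.0 pos [0.7488 0.108  0.4048] rpy [179.4  64.8  72.1] q [-28.2  54.7  16.7  56.2  40.1 107.2 -32. ] F [-0.4  0.6  1.1] gap 0.585 ff 0.0
(580, 786, 3)
```

View pics/f.png

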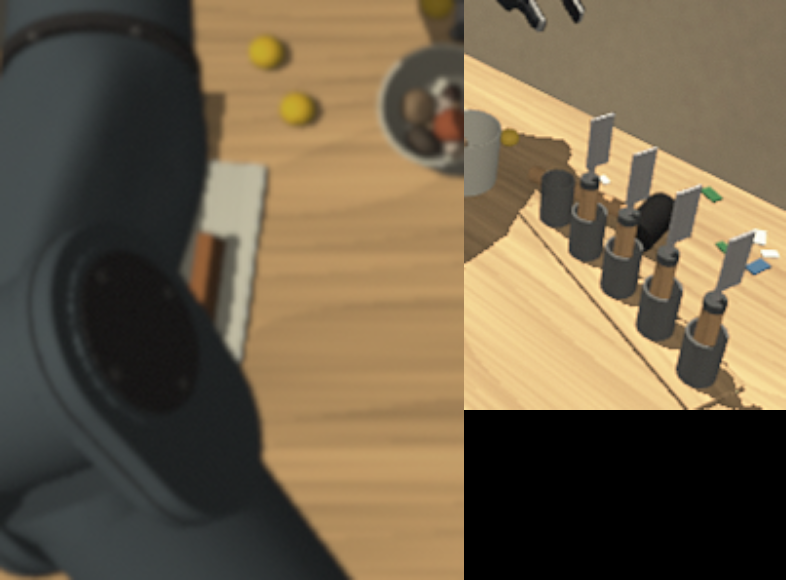

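```bash
python3 - <<'E'
from h import *
def edge(f):
    g=cv2.imread(f)[:,:,0].astype(float);pts=[]
    for y in range(192,246,2):
        x0=int(90+(268-(y-187.6)*.4)/2.9)
        d=np.diff(cv2.GaussianBlur(g,(5,1),0)[y,x0-9:x0+9]);k=int(d.argmin());w=np.clip(-d[max(k-2,0):k+3],0,None)
        pts.append(px("top",x0-9+.5+(np.arange(max(k-2,0),k+3)[:len(w)]*w).sum()/w.sum(),y,.008)[:2])
    p=np.array(pts);c=np.polyfit(p[:,0],p[:,1],1);r=p[:,1]-np.polyval(c,p[:,0]);m=abs(r)<.002
    c=np.polyfit(p[m,0],p[m,1],1);return np.degrees(np.arctan(c[0])),np.polyval(c,.503),m.sum()
print("t9",edge("pics/t9_raw.png"));
f=lambda x:.4015-.0716*(x-.503);print("face y at .503",f(.503))
a=cv2.imread("pics/s2_raw.png");b=cv2.imread("pics/s9_raw.png");print("shape",a.shape)
for x0,y0,x1,y1 in((180,140,260,190),(215,145,260,175)):
    t=a[y0:y1,x0:x1];r=cv2.matchTemplate(b[y0-20:y1+20,x0-20:x1+20],t,cv2.TM_CCOEFF_NORMED);print(cv2.minMaxLoc(r)[1::2],r[20,20])
# face from t0: top edge of the beam
g=cv2.imread("pics/t0_raw.png")[:,:,0]
E
```

```text
t9 (np.float64(-4.232442741808429), np.float64(0.3322494110074257), np.int64(27))
face y at .503 0.4015
shape (400, 640, 3)
(0.9993340969085693, (20, 20)) 0.9993341
(0.9993547797203064, (20, 20)) 0.9993548
```

```bash
python3 -c "
from plant import manip
print(manip.hand_in())"
```

```text
the job is handed in; nothing more can be done
None
```

I handed the job in at 57 s: the three stones are in the pail, the straightedge lies flush against the beam's working face, and the four trowels stand handle down in cups 2 to 5; the last pictures confirmed this, but no verdict came back.

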